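# Unfold the wrapping stand and load it with bag cartons and label rolls

## Task

Set up the narrow wrapping stand: first swing both of its folded feet out until they click home in their end stops. Then tip every carton out of the tight rack by its top back edge, take it by its spine and stand it upright on the floor of the stand's channel (long side along the channel), and slip every label roll over the stand's spindle, flat and all the way down (two rolls lie one on the other). Leave the other things on the worktop where they are.

Things in the scene. Friction and masses are not known exactly. Their poses are not given: they have to be found in the camera images.
- rack: Fixed plywood rack on a base board (x = -102 to 48, y = -73 to 73 mm, top at z = 8 mm); three slots 40 mm wide at y = -44, 0, +44 mm, between 4 mm dividers (x = -34 to 40 mm, tops at z = 182 mm). Back closed only to z = 48 mm (x = 41 to 45 mm); front open but for a 6 mm high foot stop at x = -42 to -47 mm. Origin: under the middle slot, on the worktop; +x to its back, away from the robot.
- lean_bar (a point): Middle of the rack's front bar (round, 10 mm, along rack y; at rack x = -91, z = 83 mm). A carton pulled forward by its top back edge pivots on its lower front edge, topples on past about 0.4 rad and rests leaning on this bar about 0.58 rad from upright, its top in front of the dividers, free to grip across its 36 mm; let go sooner, it falls back.
- carton_0: Plain cardboard carton (freezer bags), rigid, 80 mm deep (x) by 36 mm thick (y) by 190 mm tall (z), about 0.15 kg; at first upright in the rack slot at rack y = -44 mm, axes as the rack's, its 36 mm edge face (the spine) to the front, its top 8 mm above the dividers. Origin: centre of its underside. May be absent.
- carton_1: Plain cardboard carton (freezer bags), rigid, 80 mm deep (x) by 36 mm thick (y) by 190 mm tall (z), about 0.15 kg; at first upright in the rack slot at rack y = 0 mm, axes as the rack's, its 36 mm edge face (the spine) to the front, its top 8 mm above the dividers. Origin: centre of its underside. May be absent.
- carton_2: Plain cardboard carton (freezer bags), rigid, 80 mm deep (x) by 36 mm thick (y) by 190 mm tall (z), about 0.15 kg; at first upright in the rack slot at rack y = 44 mm, axes as the rack's, its 36 mm edge face (the spine) to the front, its top 8 mm above the dividers. Origin: centre of its underside. May be absent.
- roll_a: Roll of white paper labels, rigid, 60 mm outside diameter, 34 mm high, with a through bore of 26 mm; at first lying flat on the worktop near the front. Origin: centre of its underside, z along its axis. 60 g. May be absent.
- roll_b: Roll of white paper labels, rigid, 60 mm outside diameter, 34 mm high, with a through bore of 26 mm; at first lying flat on the worktop near the front. Origin: centre of its underside, z along its axis. 60 g. May be absent.
- stand: Narrow counter stand, fixed: white base plate 80 mm (x) by 316 mm (y), 8 mm thick, with an aluminium channel for cartons, an upright spindle for rolls, and two swing-out feet on the front long side. Origin: centre of the base plate's underside, on the worktop; +x points to its back (away from the robot), +y to its left end, z up.
- channel (a point): Centre of the stand's channel floor (stand x = 0, y = -60, z = 8 mm), axes as the stand's. Open-topped, 42 mm wide (x) by 190 mm long (y) inside; walls 52 mm above the floor, flared lips on the long sides to 66 mm. Takes two cartons in a row along y, each with its 80 mm side along the stand's y and its 36 mm side along x.
- spindle_foot (a point): Foot of the fixed upright spindle on the base plate (stand x = 0, y = +110 mm, z = 8 mm). The spindle is a steel rod of 14 mm diameter, tapered over its last 14 mm, and ends 94 mm above this point; it takes two rolls stacked.
- leg_left (a joint): Swing-out foot at the left (+y) end of the stand's front: steel bar 88 x 14 mm, top at z = 17 mm, on an upright hinge; 0 = folded along the front (pointing right, to stand -y), 1.571 = fully out, pointing to stand -x. An over-centre spring resists with at most 4 N at the pin up to 0.95 rad, then drives it to the end stop and holds it; let go sooner, it springs back.
- leg_left_pin (a point): Centre of the top of the upright round pin near the free end of that foot, 63 mm above the worktop: 10 mm diameter, standing 46 mm above the bar, 80 mm from the hinge axis. Free of the front wall by about 20 mm when folded.
- leg_left_hinge (a point): Point on that foot's upright hinge axis (stand x = -49 mm, y = +130 mm), 20 mm above the worktop.
- leg_right (a joint): Swing-out foot at the right (-y) end of the stand's front: steel bar 88 x 14 mm, top at z = 17 mm, on an upright hinge; 0 = folded along the front (pointing left, to stand +y), 1.571 = fully out, pointing to stand -x. An over-centre spring resists with at most 4 N at the pin up to 0.95 rad, then drives it to the end stop and holds it; let go sooner, it springs back.
- leg_right_pin (a point): Centre of the top of the upright round pin near the free end of that foot, 63 mm above the worktop: 10 mm diameter, standing 46 mm above the bar, 80 mm from the hinge axis. Free of the front wall by about 20 mm when folded.
- leg_right_hinge (a point): Point on that foot's upright hinge axis (stand x = -49 mm, y = -110 mm), 20 mm above the worktop.
- timer: White and red clockwork kitchen timer, 62 x 62 x 38 mm, a bystander, loose: leave it alone. Origin: centre of its underside.
- tin_tuna: Flat round food tin, 86 mm across, 40 mm high, a bystander, loose: leave it alone. Origin: centre of its underside.
- spice_a: Spice jar, 42 mm across, 96 mm high, a bystander, loose: leave it alone. Origin: centre of its underside.
Mind the look-alikes: they are no part of the job. What is shaped like the carton_0 but red is not meant.

How it is judged:
On the way:
1. both feet are swung fully out and seated in their end detents (value of joint each of leg_left, leg_right above 1.5 rad), for 0.3 s.
At the end, for the whole second after the job is handed in: Both feet out (above 1.5 rad); each carton wholly in the channel, its 36 mm side across it, on the floor (within 6 mm), upright within 0.12 rad; each roll within 11 mm of the spindle's axis, flat within 0.12 rad, underside at most 40 mm above the spindle's foot; all released and at rest (all of step 1 and x of carton_0 in the frame of channel between -0.013 and 0.013 m and y of carton_0 in the frame of channel between -0.058 and 0.058 m and z of each of carton_0, carton_1, carton_2 in the frame of channel below 0.006 m and angle between each of carton_0, carton_1, carton_2, roll_a, roll_b's own z axis and vertical below 0.12 rad and linear speed of each of carton_0, carton_1, carton_2, roll_a, roll_b below 0.02 m/s and x of carton_1 in the frame of channel between -0.013 and 0.013 m and y of carton_1 in the frame of channel between -0.058 and 0.058 m and x of carton_2 in the frame of channel between -0.013 and 0.013 m and y of carton_2 in the frame of channel between -0.058 and 0.058 m and horizontal distance between each of roll_a, roll_b and spindle_foot below 0.011 m and z of each of roll_a, roll_b in the frame of spindle_foot below 0.04 m); the robot touches nothing.
It fails at once if a bystander was pushed more than 30 mm (distance of any of timer, tin_tuna, spice_a from where it was at the start of the episode above 0.03 m).
It fails at once if a carton was put in the stand before both feet had locked (contact force between any of carton_0, carton_1, carton_2 and stand above 0.5 N and value of joint any of leg_left, leg_right below 1.45 rad).
It fails at once if a roll was put on the spindle before both feet had locked (((horizontal distance between roll_a and spindle_foot below 0.02 m and z of roll_a in the frame of spindle_foot below 0.06 m) or (horizontal distance between roll_b and spindle_foot below 0.02 m and z of roll_b in the frame of spindle_foot below 0.06 m)) and value of joint any of leg_left, leg_right below 1.45 rad).
Of carton_0, carton_1, carton_2 only 1 to 2 are there at a start; the rules pass over those that are not, and their reading is None.
Of roll_a, roll_b only 1 to 2 are there at a start; the rules pass over those that are not, and their reading is None.
At some moment in a run one of roll_a, roll_b may be knocked a few centimetres aside while the robot is not near it.
It also fails if it takes over 210 s, if anything falls off the work surface, if the arm or the gripper's body presses on something with over 40 N, if the wrist force passes 120 N, or if a joint passes its speed limit or range.

## Robot

A 6-joint arm with a two-finger parallel gripper is mounted at the origin on a cart in front of the work surface, level with it; the furniture and walls round the work are solid. World frame = base frame: x ahead of the robot, y to its left, z up, the work surface at z = 0. Lengths are in m, angles in rad, forces in N, time in s.
With the tool pointing down it reaches from about 0.35 to 0.85 m from the base axis. Payload 8.1 kg.
Tool frame: the origin (TCP) lies on the mounting face of the last link; the fingertips stand 186 mm ahead of it and the grasp point (between the pads) lies 167 mm ahead of it (robot.finger_overhang is the distance from the TCP to the fingertips, in m); z points along the fingers, y is the line along which they close (so a half turn about z gives the same grasp; the last joint's range is limited). The gripper opens to 93 mm and grips with 3 to 60 N. Pads are 15 mm wide; open, the fingers measure 128 mm over their backs; the gripper's body (75 mm by 188 mm) begins 65 mm behind the grasp point.
Start: joints at [1.163, 0.13, 1.488, -0, 1.523, -0.085], TCP at [0.19, 0.569, 0.405] pointing down, gripper open.
Joint ranges: [-2.96, 2.96], [-0.89, 2.26], [0.02, 2.5], [-1.34, 4.48], [0, 2.73], [-2.66, 2.66]. Speed limits (rad/s): [2.39, 2.39, 2.79, 3.14, 3.14, 3.14].

## Interface

Orientations are given as a rotation vector (axis times angle).
In Python, from plant import readout, read_camera, get_calibration, job, robot gives the robot as it stands.
- The arm moves only by the shell command python3 -m handwheel 'ROWS' [FORCE]. ROWS is JSON, a list of rows, each a list of 5 numbers: the shift along the world's x, y, z in cm, then the turn about the world's z in rad, then the closure, from 0 (fully open) to 1 (shut). In form: [[tx, ty, tz, spin, gripper], ...]. A call has 1 to 10 rows; each row shifts and turns the commanded pose from where the row before left it; what a row does not reach is not made up. A row lasts 1/8 s, in which the tool goes at most 62.5 mm and 10.7 degrees, less where a joint would pass 70% of its speed; a pose out of reach is approached as far as the arm can. A call is refused whole if a number of a shift passes 6.25 or a number of a turn 0.188, either way. A call with a gripper value outside its range is refused whole. The fingers move at their own pace and stop on an object; FORCE is the grip in N (left out, the last holds). Time passes only in rows, so rows that do not move let the fingers close. It gives the time, the measured TCP pose, the force, the opening and the grip force at its end, in the units of the state.
- readout.read_state(): the state, without advancing time (a new reading comes with each control period).
- read_camera(name): name is "scene" or "top"; returns the picture (400x640x3 uint8, red, green, blue); there is no depth.
- get_calibration(name): a dict with "fovy" (degrees; the focal length in pixels is half the picture's height over the tangent of half this angle, whatever the lens; pixels are square), "cx", "cy" (the principal point, pixels), "pose" (4x4, takes a point from camera to world coordinates). Camera axes: x right, y down, z forward; pixel columns grow to the right and rows downward; lengths in m; the calibration is good to about 2 mm. A picture is of the moment at which its call begins. get_calibration takes no time and is no camera call.
- job.close_job(): hands the job in; it is judged then, once.
The state is a dict: "t": time; "q": joint angles; "dq": joint speeds; "joint_torque": joint torques, N m; "tool_pos": TCP position; "orientation": TCP orientation; "force": force on the tool from outside, world axes, zero at the start; "wrist_torque": the same for the moment, N m; "opening": finger opening in m; "gripper_force": force on a finger pad.
Only numpy, scipy, OpenCV 4.12 (cv2) and the standard library are available. Lean on these libraries where they do the work, as an engineer would, in place of code of your own. Each camera call takes 0.05 s, during which the arm holds its last target. There are 200 camera calls.

## Working session

There is one attempt and no reset: what is moved stays moved. The work goes in short steps, Python scripts to look and compute and a shell command to move; the robot and the scene stay as the last step left them, time stands still between calls to the robot, and variables do not carry over. Pictures are saved under pics/ and viewed, at most 14 in all, crops included, and the job is handed in when it is done.

```bash
mkdir -p pics; ls; cat > h.py <<'E'
import numpy as np, cv2
from plant import readout, read_camera, get_calibration, job, robot
def snap(n,f):
    im=read_camera(n); cv2.imwrite('pics/'+f,cv2.cvtColor(im,cv2.COLOR_RGB2BGR)); return im
def K(n):
    c=get_calibration(n); f=200/np.tan(np.radians(c['fovy'])/2); return f,c['cx'],c['cy'],np.array(c['pose'])
def ray(n,u,v):
    f,cx,cy,P=K(n); d=P[:3,:3]@np.array([(u-cx)/f,(v-cy)/f,1]); return P[:3,3],d/np.linalg.norm(d)
def onz(n,u,v,z):
    o,d=ray(n,u,v); return o+d*(z-o[2])/d[2]
def two(a,b):
    (o1,d1),(o2,d2)=ray(*a),ray(*b)
    s=np.linalg.lstsq(np.c_[d1,-d2],o2-o1,rcond=None)[0]; p,q=o1+s[0]*d1,o2+s[1]*d2
    return (p+q)/2,np.linalg.norm(p-q)
def proj(n,p):
    f,cx,cy,P=K(n); c=P[:3,:3].T@(np.array(p)-P[:3,3]); return np.array([f*c[0]/c[2]+cx,f*c[1]/c[2]+cy])
E
python3 - <<'E'
from h import *
np.set_printoptions(precision=3,suppress=True)
for n in('scene','top'):
    snap(n,n+'0.png'); print(n,get_calibration(n))
print(readout.read_state())
E
```

```text
pics
scene {'fovy': 53.03193901791671, 'cx': 321.87525552951706, 'cy': 192.7205145268771, 'pose': array([[ 0.975, -0.19 ,  0.117,  0.423],
       [-0.223, -0.86 ,  0.458, -0.505],
       [ 0.014, -0.473, -0.881,  1.04 ],
       [ 0.   ,  0.   ,  0.   ,  1.   ]])}
top {'fovy': 47.989013054851775, 'cx': 320.07312461697137, 'cy': 198.5077966961697, 'pose': array([[ 0.002, -0.992,  0.126,  0.403],
       [-1.   ,  0.001,  0.026, -0.034],
       [-0.026, -0.126, -0.992,  1.149],
       [ 0.   ,  0.   ,  0.   ,  1.   ]])}
{'t': 0.1, 'q': array([ 1.163,  0.131,  1.489,  0.   ,  1.523, -0.085]), 'dq': array([ 0.001, -0.002, -0.002, -0.001,  0.001,  0.001]), 'joint_torque': array([  0.   , -56.134, -49.31 ,   0.077,   0.029,  -0.   ]), 'tool_pos': array([0.19 , 0.569, 0.404]), 'orientation': array([-0.505, -3.1  ,  0.003]), 'force': array([0.655, 0.382, 0.412]), 'wrist_torque': array([-0.026,  0.041,  0.036]), 'gripper_force': 0.0, 'opening': 0.09301115610205458}
```

View pics/scene0.png

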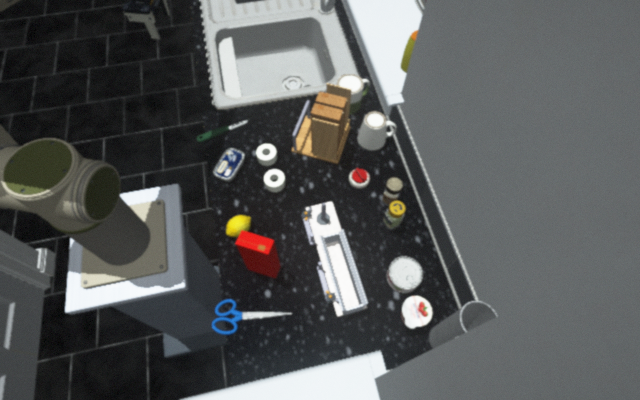

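View pics/top0.png

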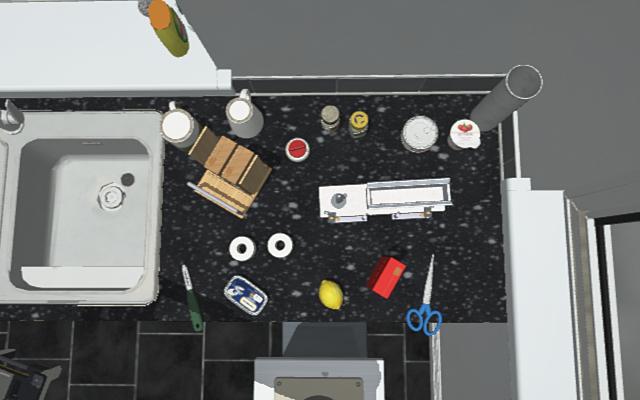

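The overview shows the rack at top (230,170), the stand at top (385,198), two separate rolls at top (242,248) and (280,245), and a red decoy at (386,277). I'll enlarge the rack and stand.

```bash
python3 - <<'E'
from h import *
a=cv2.imread('pics/top0.png'); b=cv2.imread('pics/scene0.png')
r=lambda im,x,y,w,h:cv2.resize(im[y:y+h,x:x+w],(400,300),interpolation=cv2.INTER_CUBIC)
cv2.imwrite('pics/z0.png',np.vstack([np.hstack([r(a,180,115,100,75+30)if 0 else r(a,175,115,133,100),r(a,312,160,160,120)]),np.hstack([r(b,280,75,120,90),r(b,290,195,160,120)])]))
E
```

```text
(no output)
```

View pics/z0.png

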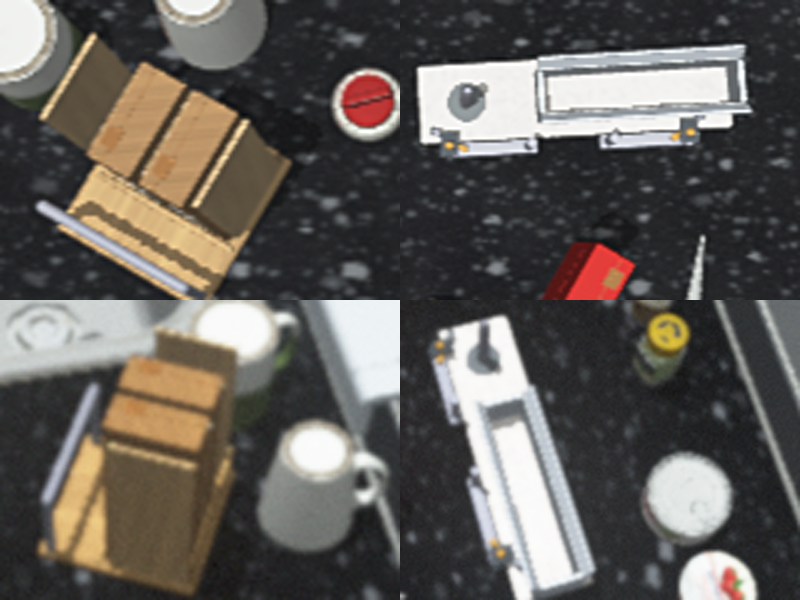

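```bash
python3 - <<'E'
from h import *
a=cv2.imread('pics/top0.png'); b=cv2.imread('pics/scene0.png')
def r(im,x,y,w,h,s,rot=False,):
    o=cv2.resize(im[y:y+h,x:x+w],None,fx=s,fy=s,interpolation=cv2.INTER_CUBIC)
    for k in range(-(-x//10)*10,x+w,10): cv2.line(o,(int((k-x+.5)*s),0),(int((k-x+.5)*s),4),(0,255,0),1);cv2.putText(o,str(k),(int((k-x+.5)*s)-10,14),0,.3,(0,255,0)) 
    for k in range(-(-y//10)*10,y+h,10): cv2.line(o,(0,int((k-y+.5)*s)),(4,int((k-y+.5)*s)),(0,255,0),1);cv2.putText(o,str(k),(5,int((k-y+.5)*s)+3),0,.3,(0,255,0)) 
    return o
A=r(a,314,172,144,54,5.5)  # 792x297
B=r(b,300,198,72,120,4.15); B=B[:498]
C=r(b,285,78,72,85,5)
c=np.zeros((600,800,3),np.uint8)
D=r(b,298,200,74,60,5); E=r(b,312,255,60,60,5)
c[:297,:792]=A; c[300:600,:370]=D; c[300:600,375:675]=E
cv2.imwrite('pics/z1.png',c)
c=np.zeros((500,800,3),np.uint8)
A=r(a,182,120,95,100,4.7);C=r(b,288,78,66,88,5.3)
c[:A.shape[0],:A.shape[1]]=A;c[:C.shape[0],450:450+C.shape[1]]=C
cv2.imwrite('pics/z2.png',c)
E
```

```text
(no output)
```

View pics/z1.png

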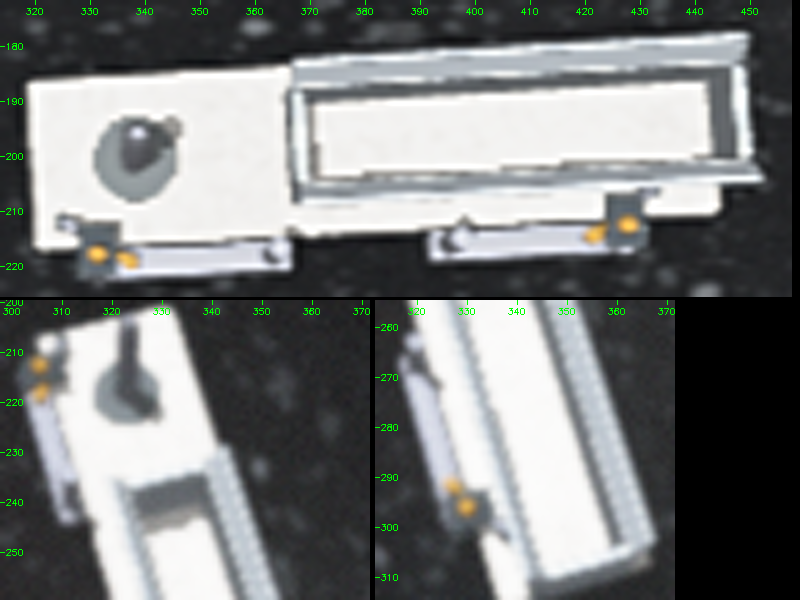

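View pics/z2.png

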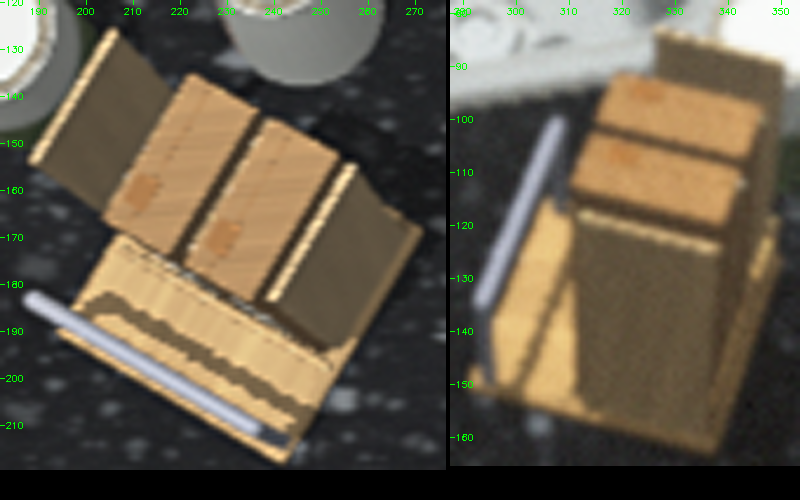

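```bash
cat >> h.py <<'E'
def fit2(L,W):
    L,W=np.array(L)[:,:2],np.array(W)[:,:2]; l,w=L-L.mean(0),W-W.mean(0)
    th=np.arctan2((l[:,0]*w[:,1]-l[:,1]*w[:,0]).sum(),(l*w).sum())
    R=np.array([[np.cos(th),-np.sin(th)],[np.sin(th),np.cos(th)]]); t=W.mean(0)-R@L.mean(0)
    return th,t,R,(L@R.T+t-W)
E
python3 - <<'E'
from h import *
np.set_printoptions(precision=4,suppress=True)
T=[(221.9,135),(236.6,142.5),(218.5,173.8),(203.6,165.7),(237.9,144.4),(253.8,152.5),(236.4,183.5),(220.4,175.2)]
S=[(346.6,96.7),(343.2,107.7),(315.2,101.1),(318.6,91.1),(342.6,109.6),(338.8,119.6),(310.7,113.3),(314.5,102.2)]
P=[]
for t,s in zip(T,S):
    p,e=two(('top',*t),('scene',*s)); P.append(p); print(p,round(e,4))
P=np.array(P); print('z',P[:,2].mean())
L=[(.04,.018),(.04,-.018),(-.04,-.018),(-.04,.018),(.04,-.026),(.04,-.062),(-.04,-.062),(-.04,-.026)]
for z in (.19,.198):
    W=[onz('top',*t,z) for t in T]; th,t,R,r=fit2(L,W); print('top',z,th,t,np.abs(r).max())
    W=[onz('scene',*t,z) for t in S]; th,t,R,r=fit2(L,W); print('scene',z,th,t,np.abs(r).max())
th,t,R,r=fit2(L,P);print('tri',th,t,r)
# stand
p,e=two(('top',338.6,195.1),('scene',322.9,203.1));print('spindle tip',p,e)
p,e=two(('top',338.2,200.6),('scene',322.9,218.5));print('flange',p,e)
W=[onz('top',*q,.008) for q in [(318.6,186.4),(320,216.6),(444,210)]]
th,t,R,r=fit2([(.04,.158),(-.04,.158),(-.04,-.158)],W);print('stand',th,t,r)
f=lambda x,y,z:np.r_[R@[x,y]+t,z]
for nm,q in dict(spin=(0,.11,.102),foot=(0,.11,.008),lp=(-.049,.05,.063),rp=(-.049,-.03,.063),lh=(-.049,.13,.02),rh=(-.049,-.11,.02),chBR=(.021,-.155,.06),chBL=(.021,.035,.06)).items():
    print(nm,f(*q),proj('top',f(*q)),proj('scene',f(*q)))
for lab,q in (('a',(242,248)),('b',(280,245))): print(lab,onz('top',*q,.034))
E
```

```text
[0.6643 0.2046 0.2039] 0.0035
[0.6477 0.1729 0.1997] 0.0019
[0.5787 0.2101 0.201 ] 0.0023
[0.596  0.2431 0.2008] 0.0012
[0.6454 0.1711 0.1943] 0.003
[0.6253 0.1345 0.2021] 0.0029
[0.5575 0.1704 0.2025] 0.0028
[0.5755 0.2055 0.2024] 0.0027
z 0.2008689928293333
top 0.19 -0.49874179482990866 [0.6229 0.2109] 0.00311499878939675
scene 0.19 -0.5006158643505937 [0.6256 0.2175] 0.0025634342887438655
top 0.198 -0.4987417948299089 [0.6211 0.209 ] 0.0032780029415842016
scene 0.198 -0.5006158643505937 [0.6238 0.2109] 0.002389767242557711
tri -0.4919279508299546 [0.6217 0.2084] [[ 0.0011  0.0008]
 [ 0.0007  0.0007]
 [-0.0007  0.0014]
 [-0.0011  0.0001]
 [-0.0007 -0.0045]
 [ 0.0024  0.0004]
 [-0.0003  0.0022]
 [-0.0014 -0.0011]]
spindle tip [ 0.5432 -0.0498  0.1073] 0.00046691986871562856
flange [ 0.5434 -0.0502  0.0108] 0.002152301991443414
stand 0.05536472490449007 [ 0.5494 -0.1591] [[ 0.0011  0.0009]
 [-0.001   0.0002]
 [-0.0001 -0.0011]]
spin [ 0.5433 -0.0493  0.102 ] [338.3435 195.4567] [322.9482 203.8043]
foot [ 0.5433 -0.0493  0.008 ] [337.8251 200.3521] [322.4084 218.7301]
lp [ 0.4977 -0.1119  0.063 ] [364.0931 216.2582] [311.0961 234.7296]
rp [ 0.5021 -0.1918  0.063 ] [397.2309 214.4199] [319.4614 263.0739]
lh [ 0.4933 -0.032   0.02  ] [331.0832 219.5122] [303.701  214.9983]
rh [ 0.5066 -0.2716  0.02  ] [426.7325 214.212 ] [327.9638 297.7769]
chBR [ 0.579  -0.3127  0.06  ] [446.2917 183.0868] [361.4252 303.811 ]
chBL [ 0.5684 -0.123   0.06  ] [368.2589 187.5108] [338.2608 233.5589]
a [0.4215 0.1887 0.034 ]
b [0.429  0.0944 0.034 ]
```

```bash
python3 - <<'E'
from h import *
np.set_printoptions(precision=4,suppress=True)
a=cv2.imread('pics/top0.png'); b=cv2.imread('pics/scene0.png')
r=lambda im,x,y,w,h,s:cv2.resize(im[y:y+h,x:x+w],None,fx=s,fy=s,interpolation=cv2.INTER_CUBIC)
c=np.zeros((600,800,3),np.uint8)
c[:300,:400]=r(a,222,228,80,60,5)[:300]; c[:300,400:]=r(b,245,135,80,60,5)
c[300:,:400]=r(a,360,250,80,60,5); c[300:,400:]=r(b,225,225,80,60,5)
cv2.imwrite('pics/z3.png',c)
for n,im,box in(('top',a,(222,228,80,40)),('scene',b,(248,138,45,60))):
    x,y,w,h=box; g=im[y:y+h,x:x+w].min(2); m=(g>190).astype(np.uint8)
    for k in cv2.findContours(m,cv2.RETR_EXTERNAL,cv2.CHAIN_APPROX_NONE)[0]:
        if cv2.contourArea(k)>60:
            e=cv2.fitEllipse(k); u=e[0][0]+x,e[0][1]+y; print(n,u,e[1],onz(n,*u,.034),onz(n,*u,.068))
for n,im in(('top',a),('scene',b)):
    B,G,R=[im[...,i].astype(int) for i in range(3)]; m=((R>100)&(G<70)&(B<70)).astype(np.uint8)
    for k in cv2.findContours(m,cv2.RETR_EXTERNAL,cv2.CHAIN_APPROX_NONE)[0]:
        if cv2.contourArea(k)>200: print(n,cv2.boundingRect(k))
for q in((372,280),(384,256),(405,263),(392,288),(388,297),(368,285)): print(q,onz('top',*q,0),onz('top',*q,.19))
E
```

```text
top (241.29753875732422, 248.19155311584473) (22.703243255615234, 23.34695053100586) [0.421  0.1905 0.034 ] [0.4204 0.1836 0.068 ]
top (279.4502143859863, 244.9090232849121) (22.648983001708984, 23.447006225585938) [0.4292 0.0958 0.034 ] [0.4284 0.0918 0.068 ]
scene (273.76812744140625, 177.66558456420898) (17.07028579711914, 19.87544059753418) [0.4317 0.0973 0.034 ] [0.4314 0.0769 0.068 ]
scene (265.77000617980957, 151.58597469329834) (15.477461814880371, 19.271081924438477) [0.4235 0.1921 0.034 ] [0.4235 0.1686 0.068 ]
top (372, 257, 34, 42)
scene (235, 231, 39, 24)
(372, 280) [ 0.3426 -0.1346  0.    ] [ 0.3526 -0.1179  0.19  ]
(384, 256) [ 0.4025 -0.1655  0.    ] [ 0.4025 -0.1438  0.19  ]
(405, 263) [ 0.3851 -0.218   0.    ] [ 0.388  -0.1876  0.19  ]
(392, 288) [ 0.3231 -0.1842  0.    ] [ 0.3362 -0.1594  0.19  ]
(388, 297) [ 0.3009 -0.1739  0.    ] [ 0.3178 -0.1508  0.19  ]
(368, 285) [ 0.3302 -0.1244  0.    ] [ 0.3422 -0.1094  0.19  ]
```

View pics/z3.png

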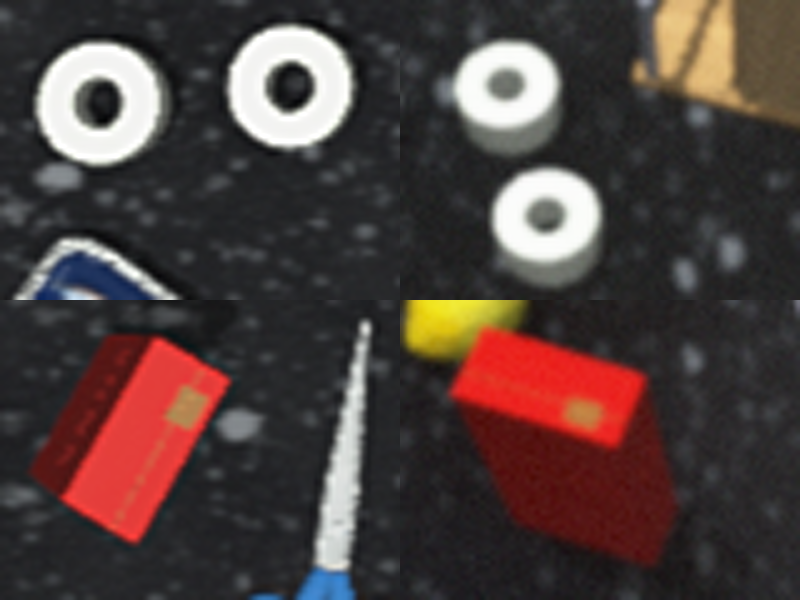

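Both rolls lie flat, 0.034 m high in both views: (.422,.191) and (.430,.096). The red decoy is a tall box around (.36,-.15). The stand and rack poses agree between views. I'll do the feet first, starting by moving over the left pin.

```bash
python3 -m handwheel '[[2.2,-4.8,0,-0.18,0.55],[2.2,-4.8,0,-0.18,0.55],[2.2,-4.8,0,-0.18,0.55],[2.2,-4.8,0,-0.18,0.55],[2.2,-4.8,0,-0.18,0.55],[2.2,-4.8,0,-0.18,0.55],[2.2,-4.8,0,-0.18,0.55],[2.2,-4.8,0,-0.18,0.55]]'
python3 -m handwheel '[[2.2,-4.8,0,-0.18,0.55],[2.2,-4.8,0,-0.18,0.55],[2.2,-4.8,0,-0.18,0.55],[2.2,-4.8,0,-0.18,0.55],[2.2,-4.8,0,-0.18,0.55],[2.2,-4.8,0,-0.18,0.55],[0,0,0,-0.18,0.55],[0,0,0,0,0.55]]'
cat >> h.py <<'E'
from scipy.spatial.transform import Rotation as Ro
def st():
    s=readout.read_state(); y=Ro.from_rotvec(s['orientation']).as_matrix()[:,1]
    print('t%.2f'%s['t'],'pos',s['tool_pos'].round(4),'yaw %.3f'%np.arctan2(y[1],y[0]),'F',s['force'].round(1),'open %.4f gf %.1f'%(s['opening'],s['gripper_force']),'q',s['q'].round(2))
E
python3 -c 'from h import *;st()'
```

```text
t: 1.1
tool_pos: [0.3665, 0.1834, 0.4045]
orientation: [2.43, 1.991, 0.0]
force: [1.5, 0.9, 1.1]
opening: 0.0418
gripper_force: 0.0
t: 2.1
tool_pos: [0.4982, -0.1035, 0.404]
orientation: [-3.135, -0.186, 0.002]
force: [-0.8, 1.6, -0.6]
opening: 0.0419
gripper_force: 0.0
t2.10 pos [ 0.4982 -0.1035  0.404 ] yaw -1.452 F [-0.8  1.6 -0.6] open 0.0419 gf 0.0 q [-0.31 -0.12  1.74  0.    1.52  1.15]
```

```bash
python3 -m handwheel '[[0,-0.8,-5,-0.064,0.55],[0,0,-5,0,0.55],[0,0,-5,0,0.55],[0,0,-2,0,0.55],[0,0,-2,0,0.55],[0,0,0,0,0.55]]'; python3 -c 'from h import *;st();snap("top","t1.png");snap("scene","s1.png")
a=cv2.imread("pics/top0.png")
a=cv2.imread("pics/t1.png");b=cv2.imread("pics/s1.png")
r=lambda im,x,y,w,h,s:cv2.resize(im[y:y+h,x:x+w],None,fx=s,fy=s,interpolation=cv2.INTER_CUBIC)
cv2.imwrite("pics/z4.png",np.hstack([r(a,310,160,100,100,4),r(b,260,190,100,100,4)]))'
```

```text
t: 2.85
tool_pos: [0.4972, -0.1099, 0.213]
orientation: [-3.139, -0.094, 0.006]
force: [0.0, 0.2, 0.4]
opening: 0.0419
gripper_force: 0.0
t2.85 pos [ 0.4972 -0.1099  0.213 ] yaw -1.511 F [0.  0.2 0.4] open 0.0419 gf 0.0 q [-0.32  0.07  1.92  0.    1.15  1.19]
```

View pics/z4.png

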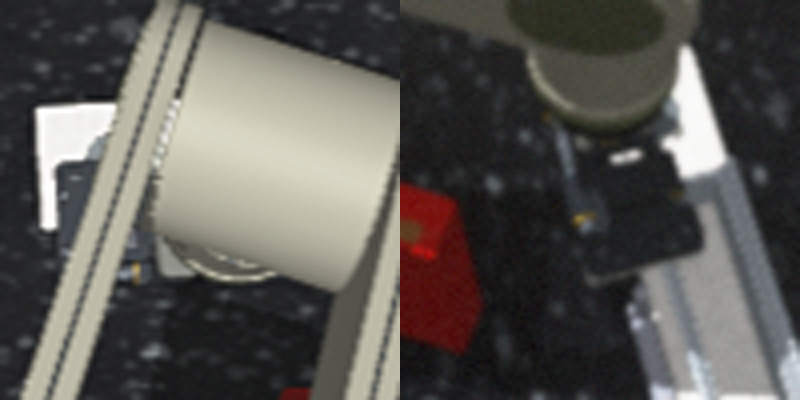

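The arm hides the pin, so I'll check the grasp by the finger opening, which should be about 10 mm.

```bash
python3 -m handwheel '[[0,0,0,0,1],[0,0,0,0,1],[0,0,0,0,1],[0,0,0,0,1]]' 20; python3 -c '
from h import *;st()
th,t=.0554,np.array([.5494,-.1591]);R=np.array([[np.cos(th),-np.sin(th)],[np.sin(th),np.cos(th)]])
for s,hy in((-1,.13),(1,-.11)):
    P=np.array([R@[-.049-.08*np.sin(a),hy+s*.08*np.cos(a)]+t for a in np.arange(0,1.56,.13)])
    print((np.diff(P,axis=0)*100).round(2).tolist())'
```

```text
t: 3.45
tool_pos: [0.4985, -0.112, 0.2152]
orientation: [3.138, 0.086, 0.001]
force: [2.3, -6.9, 1.2]
opening: 0.0096
gripper_force: 20.0
t3.45 pos [ 0.4985 -0.112   0.2152] yaw -1.516 F [ 2.3 -6.9  1.2] open 0.0096 gf 20.0 q [-0.32  0.07  1.91 -0.    1.15  1.2 ]
[[-1.04, 0.01], [-1.03, 0.14], [-1.0, 0.28], [-0.96, 0.4], [-0.9, 0.53], [-0.82, 0.64], [-0.73, 0.74], [-0.63, 0.83], [-0.52, 0.9], [-0.4, 0.96], [-0.27, 1.0]]
[[-1.03, -0.12], [-1.01, -0.26], [-0.96, -0.39], [-0.91, -0.51], [-0.83, -0.62], [-0.75, -0.72], [-0.65, -0.81], [-0.53, -0.89], [-0.41, -0.95], [-0.29, -1.0], [-0.16, -1.03]]
```

```bash
python3 -m handwheel '[[-1.04,0.02,0,0.08,1],[-1.03,0.14,0,0.08,1],[-1.0,0.28,0,0.08,1],[-0.96,0.4,0,0.08,1],[-0.9,0.53,0,0.08,1],[-0.82,0.64,0,0.08,1],[-0.73,0.74,0,0.08,1],[-0.63,0.83,0,0.08,1],[-0.52,0.9,0,0.08,1],[-0.4,0.96,0,0.08,1]]'
python3 -m handwheel '[[-0.27,1.0,0,0,1],[-0.15,1.0,0,0,1],[0,0,0,0,1],[0,0,0,0,1]]'; python3 -c 'from h import *;st()'
```

```text
t: 4.7
tool_pos: [0.418, -0.0566, 0.215]
orientation: [2.857, 1.305, 0.001]
force: [0.2, -1.3, 0.5]
opening: 0.0093
gripper_force: 20.0
t: 5.2
tool_pos: [0.414, -0.0364, 0.2149]
orientation: [2.859, 1.302, 0.0]
force: [-1.0, -1.2, 3.3]
opening: 0.0099
gripper_force: 20.0
t5.20 pos [ 0.414  -0.0364  0.2149] yaw -0.716 F [-1.  -1.2  3.3] open 0.0099 gf 20.0 q [-0.21 -0.2   2.17  0.    1.17  0.51]
```

```bash
python3 -m handwheel '[[0,0,0,0,0.55],[0,0,0,0,0.55],[0,0,0,0,0.55],[0,0,4,0,0.55],[0,0,5,0,0.55],[0,0,5,0,0.55],[4.4,0,0,-0.18,0.55],[4.4,0,0,-0.18,0.55],[0,-5.2,0,-0.18,0.55],[0,-5.2,0,-0.18,0.55]]'
python3 -m handwheel '[[0,-5.2,0,-0.08,0.55],[0,0,0,0,0.55]]'; python3 -c 'from h import *;st()'
```

```text
t: 6.45
tool_pos: [0.5022, -0.1412, 0.3542]
orientation: [-3.134, -0.206, 0.001]
force: [0.6, -0.5, 0.0]
opening: 0.0419
gripper_force: 0.0
t: 6.7
tool_pos: [0.5014, -0.1956, 0.3544]
orientation: [3.14, 0.078, -0.001]
force: [0.3, 0.8, -0.7]
opening: 0.0418
gripper_force: 0.0
t6.70 pos [ 0.5014 -0.1956  0.3544] yaw -1.521 F [ 0.3  0.8 -0.7] open 0.0418 gf 0.0 q [-0.47 -0.01  1.72 -0.    1.43  1.05]
```

```bash
python3 -m handwheel '[[0.1,0.3,-5,0,0.55],[0,0,-5,0,0.55],[0,0,-2,0,0.55],[0,0,-2,0,0.55],[0,0,0,0,1],[0,0,0,0,1],[0,0,0,0,1],[0,0,0,0,1]]' 20; python3 -c 'from h import *;st()'
```

```text
t: 7.7
tool_pos: [0.5034, -0.1916, 0.2161]
orientation: [3.135, 0.086, 0.004]
force: [0.5, -11.5, -5.4]
opening: 0.0096
gripper_force: 20.0
t7.70 pos [ 0.5034 -0.1916  0.2161] yaw -1.516 F [  0.5 -11.5  -5.4] open 0.0096 gf 20.0 q [-0.46  0.14  1.84 -0.    1.16  1.06]
```

```bash
python3 -m handwheel '[[-1.03,-0.12,0,-0.1,1],[-1.01,-0.26,0,-0.1,1],[-0.96,-0.39,0,-0.1,1],[-0.91,-0.51,0,-0.1,1],[-0.83,-0.62,0,-0.1,1],[-0.75,-0.72,0,-0.1,1],[-0.65,-0.81,0,-0.1,1],[-0.53,-0.89,0,-0.1,1],[-0.41,-0.95,0,-0.1,1],[-0.29,-1.0,0,-0.1,1]]'
python3 -m handwheel '[[-0.16,-1.03,0,0,1],[0,-1,0,0,1],[0,0,0,0,1],[0,0,0,0,1]]'; python3 -c 'from h import *;st()'
```

```text
t: 8.95
tool_pos: [0.4296, -0.2527, 0.2162]
orientation: [-2.795, 1.434, -0.003]
force: [-1.0, 2.1, 4.0]
opening: 0.0095
gripper_force: 20.0
t: 9.45
tool_pos: [0.4277, -0.2734, 0.2161]
orientation: [2.797, -1.428, 0.003]
force: [-3.9, -1.8, 8.0]
opening: 0.0098
gripper_force: 20.0
t9.45 pos [ 0.4277 -0.2734  0.2161] yaw -2.515 F [-3.9 -1.8  8. ] open 0.0098 gf 20.0 q [-0.67  0.06  1.92 -0.    1.15  1.85]
```

```bash
python3 -m handwheel '[[0,0,0,0,0.55],[0,0,0,0,0.55],[0,0,0,0,0.55],[0,0,5,0.0,0.55],[0,0,5,0.0,0.9],[0,0,5,0.18,1],[0,0,5.5,0.18,1],[2.4,4.5,0,0.18,1],[2.4,4.5,0,0.18,1],[2.4,4.5,0,0.18,1]]'
python3 -c 'from h import *;snap("scene","s2.png");st()'
python3 -m handwheel '[[2.4,4.5,0,0.18,1],[2.4,4.5,0,0.18,1],[2.4,4.5,0,0.18,1],[2.4,4.5,0,0.18,1],[2.4,4.5,0,0.18,1],[2.4,4.5,0,0.18,1],[2.4,4.5,0,0.18,1],[0,0,0,0.18,1],[0,0,0,0.18,1],[0,0,0,0.18,1]]'
python3 -m handwheel '[[0,0,0,0.18,1],[0,0,0,0.18,1],[0,0,0,0.18,1],[0,0,0,0.18,1],[0,0,0,0.18,1],[0,0,0,0,1]]'
python3 -c 'from h import *;st();snap("scene","s3.png")
a=cv2.imread("pics/s2.png");b=cv2.imread("pics/s3.png")
r=lambda im,x,y,w,h,s:cv2.resize(im[y:y+h,x:x+w],None,fx=s,fy=s,interpolation=cv2.INTER_CUBIC)
cv2.imwrite("pics/z5.png",np.hstack([r(b,260,190,130,130,3),r(b,260,60,130,130,3)]))'
```

```text
t: 10.7
tool_pos: [0.5, -0.1361, 0.4198]
orientation: [-3.141, 0.062, -0.001]
force: [-0.7, 0.2, 0.2]
opening: 0.0004
gripper_force: 0.0
t10.75 pos [ 0.5018 -0.1315  0.4196] yaw -1.598 F [-0.1  3.9  0.4] open 0.0003 gf 0.0 q [-0.36 -0.1   1.69  0.    1.55  1.24]
t: 12.0
tool_pos: [0.6675, 0.1777, 0.4189]
orientation: [-2.0, -2.422, 0.001]
force: [-0.1, 0.3, 1.0]
opening: 0.0003
gripper_force: 0.0
t: 12.75
tool_pos: [0.6675, 0.1774, 0.4192]
orientation: [-0.759, -3.048, 0.0]
force: [-0.7, -0.0, -0.5]
opening: 0.0005
gripper_force: 0.0
t12.75 pos [0.6675 0.1774 0.4192] yaw 1.083 F [-0.7 -0.  -0.5] open 0.0005 gf 0.0 q [ 0.19  0.37  1.18  0.    1.59 -0.9 ]
```

View pics/z5.png

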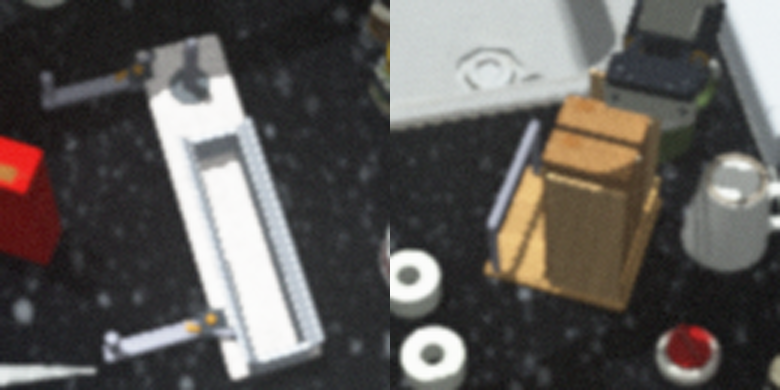

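Both feet are out, square to the stand. The cartons are in the middle and right slots. Now tip carton_1.

```bash
python3 -m handwheel '[[0.75,0.4,0,-0.01,1],[0,0,-2.5,0,1],[0,0,-2.0,0,1],[0,0,0,0,1],[-0.88,0.48,0,0,1],[-0.44,0.24,0,0,1],[-0.44,0.24,0,0,1],[-0.44,0.24,0,0,1],[-0.44,0.24,0,0,1],[-0.44,0.24,0,0,1]]'
python3 -c 'from h import *;st()'
python3 -m handwheel '[[-0.44,0.24,0,0,1],[-0.44,0.24,0,0,1],[-0.44,0.24,0,0,1],[-0.44,0.24,0,0,1],[-0.44,0.24,0,0,1],[-0.44,0.24,0,0,1]]'
python3 -c 'from h import *;st();b=snap("scene","s3.png")[60:190,260:390];b=cv2.resize(b,None,fx=4,fy=4,interpolation=cv2.INTER_CUBIC);cv2.imwrite("pics/z6.png",b[...,::-1])'
```

```text
t: 14.05
tool_pos: [0.6439, 0.1984, 0.3748]
orientation: [-0.772, -3.045, -0.0]
force: [-0.2, 0.3, -0.4]
opening: 0.0008
gripper_force: 0.2
t14.05 pos [0.6439 0.1984 0.3748] yaw 1.074 F [-0.2  0.3 -0.4] open 0.0008 gf 0.2 q [ 0.22  0.34  1.3   0.    1.5  -0.85]
t: 14.8
tool_pos: [0.6175, 0.2128, 0.3747]
orientation: [-0.772, -3.045, 0.0]
force: [0.1, 0.1, 0.5]
opening: 0.0006
gripper_force: 0.1
t14.80 pos [0.6175 0.2128 0.3747] yaw 1.074 F [0.1 0.1 0.5] open 0.0006 gf 0.1 q [ 0.25  0.29  1.36 -0.    1.49 -0.82]
```

View pics/z6.png

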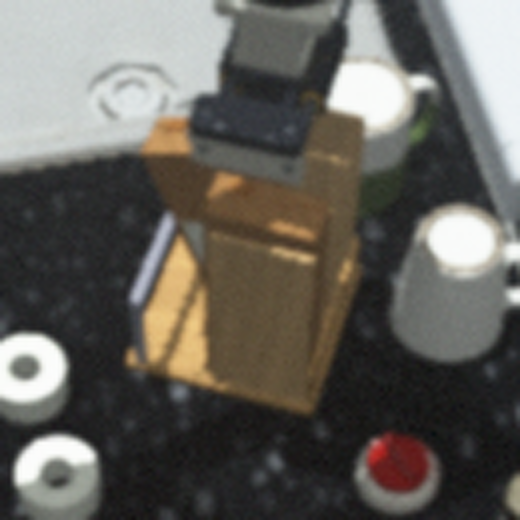

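Carton_1 is leaning forward under the finger; push on past the tipping point.

```bash
python3 -m handwheel '[[-0.44,0.24,0,0,1],[-0.44,0.24,0,0,1],[-0.44,0.24,0,0,1],[-0.44,0.24,0,0,1],[-0.44,0.24,0,0,1],[-0.44,0.24,0,0,1],[-0.44,0.24,0,0,1],[-0.44,0.24,0,0,1],[-0.44,0.24,0,0,1],[-0.44,0.24,0,0,1]]'
python3 -m handwheel '[[0,0,0,0,1],[0,0,0,0,1],[0,0,0,0,1],[0,0,5,0,1],[2,-4,3,0,1],[4,-5,0,0,1],[2,-5,0,0,1],[2,-5,0,0,0.8],[0,-5,0,0,0.3],[0,0,0,0,0.3]]'
python3 -c 'from h import *;st()
a=snap("scene","s4.png")[70:170,265:365];b=snap("top","t4.png")[125:225,175:275];b=cv2.resize(np.hstack([a,b]),None,fx=4,fy=4,interpolation=cv2.INTER_CUBIC);cv2.imwrite("pics/z7.png",b[...,::-1])'
```

```text
t: 16.1
tool_pos: [0.5736, 0.2367, 0.3748]
orientation: [0.772, 3.045, -0.0]
force: [0.5, -0.7, 0.5]
opening: 0.0005
gripper_force: 0.1
t: 17.35
tool_pos: [0.6731, -0.0062, 0.4543]
orientation: [-0.78, -3.043, 0.002]
force: [-0.6, 1.2, 0.5]
opening: 0.0262
gripper_force: 0.0
t17.35 pos [ 0.6731 -0.0062  0.4543] yaw 1.069 F [-0.6  1.2  0.5] open 0.0262 gf 0.0 q [-0.09  0.32  1.19 -0.    1.64 -1.15]
```

View pics/z7.png

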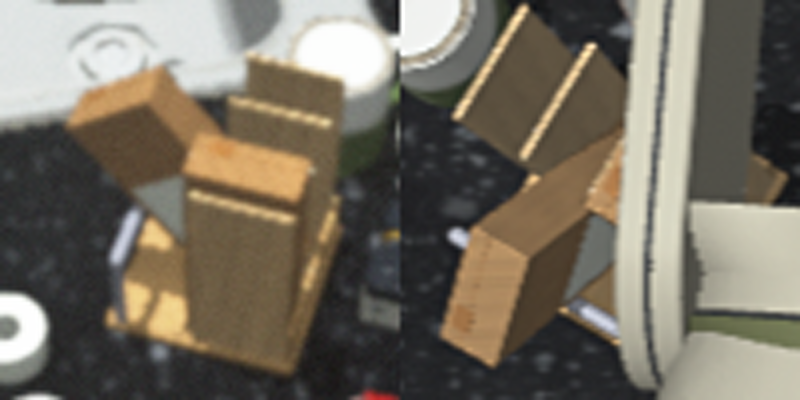

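```bash
cat >> h.py <<'E'
RT=-.499;Rt=np.array([.6222,.2100]);RR=np.array([[np.cos(RT),-np.sin(RT)],[np.sin(RT),np.cos(RT)]])
rk=lambda x,y:RR@np.array([x,y])+Rt
def inrk(p): return RR.T@(np.array(p)[:2]-Rt)
ST=.0554;Stt=np.array([.5494,-.1591]);SR=np.array([[np.cos(ST),-np.sin(ST)],[np.sin(ST),np.cos(ST)]])
sd=lambda x,y:SR@np.array([x,y])+Stt
E
python3 -c '
from h import *
for n,u,z in(("BL",(194,180),.211),("BR",(205.75,187),.211),("FR",(198.25,215.75),.167),("FL",(185,208.75),.167)): print(n,inrk(onz("top",*u,z)).round(4))
print("grasp",rk(-.102,0),rk(-.102,-.044), "slots",sd(0,-.106),sd(0,-.014))
for p in((-.077,.018,.211),(-.077,-.018,.211),(-.144,-.018,.167),(-.144,.018,.167)):print((proj("scene",[*rk(*p[:2]),p[2]])-[264.5,69.5])*4)'
```

```text
BL [-0.0762  0.0149]
BR [-0.0772 -0.0149]
FR [-0.1406 -0.0186]
FL [-0.1413  0.0153]
grasp [0.53263772 0.25881187] [0.51158162 0.22017716] slots [ 0.5552694  -0.26493738] [ 0.5501752  -0.17307852]
[162.59964053  62.77053253]
[147.13730567 101.3641916 ]
[ 58.04475229 123.76251655]
[74.16268059 86.4150657 ]
```

The leaning carton's corners match the predicted lean: top back edge at rack x = -76, front at -141. Go and grip it lightly at the midline near the top, so that it can swing upright.

```bash
python3 -m handwheel '[[-2.8,5.3,0,0,0.2],[-2.8,5.3,0,0,0.2],[-2.8,5.3,0,0,0.2],[-2.8,5.3,0,0,0.2],[-2.8,5.3,0,0,0.2],[0,0,0,0,0.2],[0,0,0,0,0.2]]'
python3 -c 'from h import *;st()'
```

```text
t: 18.32
tool_pos: [0.5323, 0.2639, 0.4549]
orientation: [0.768, 3.046, 0.0]
force: [0.1, 0.4, -0.3]
opening: 0.0744
gripper_force: 0.0
t18.32 pos [0.5323 0.2639 0.4549] yaw 1.077 F [ 0.1  0.4 -0.3] open 0.0744 gf 0.0 q [ 0.37  0.1   1.43 -0.    1.61 -0.7 ]
```

```bash
python3 -m handwheel '[[0,-0.5,-4,0,0.2],[0,0,-4,0,0.2],[0,0,-2,0,0.2],[0,0,-1.5,0,0.2],[0,0,0,0,0.7],[0,0,0,0,0.8],[0,0,0,0,0.8],[0,0,0,0,0.8]]' 6
python3 -c 'from h import *;st()'
python3 -m handwheel '[[0,0,1,0,0.8],[0,0,1,0,0.8],[0,0,2,0,0.8],[0,0,2,0,0.8],[0,0,2,0,0.8],[0,0,2,0,0.8],[0,0,2,0,0.8],[0,0,2,0,0.8],[0,0,0,0,0.8],[0,0,0,0,0.8]]'
python3 -c 'from h import *;st()
a=snap("scene","s5.png")[0:150,230:380];b=snap("top","t5.png")[100:250,130:280];b=cv2.resize(np.hstack([a,b]),None,fx=2.6,fy=2.6,interpolation=cv2.INTER_CUBIC);cv2.imwrite("pics/z8.png",b[...,::-1])'
```

```text
t: 19.32
tool_pos: [0.5331, 0.258, 0.3407]
orientation: [0.772, 3.044, 0.001]
force: [0.3, 0.4, -0.1]
opening: 0.0391
gripper_force: 0.0
t19.32 pos [0.5331 0.258  0.3407] yaw 1.074 F [ 0.3  0.4 -0.1] open 0.0391 gf 0.0 q [ 0.36  0.15  1.59 -0.    1.41 -0.71]
t: 20.58
tool_pos: [0.5328, 0.2578, 0.479]
orientation: [-0.772, -3.044, 0.001]
force: [-0.5, 0.2, -1.0]
opening: 0.0359
gripper_force: 6.0
t20.57 pos [0.5328 0.2578 0.479 ] yaw 1.074 F [-0.5  0.2 -1. ] open 0.0359 gf 6.0 q [ 0.36  0.09  1.4   0.    1.66 -0.71]
```

View pics/z8.png

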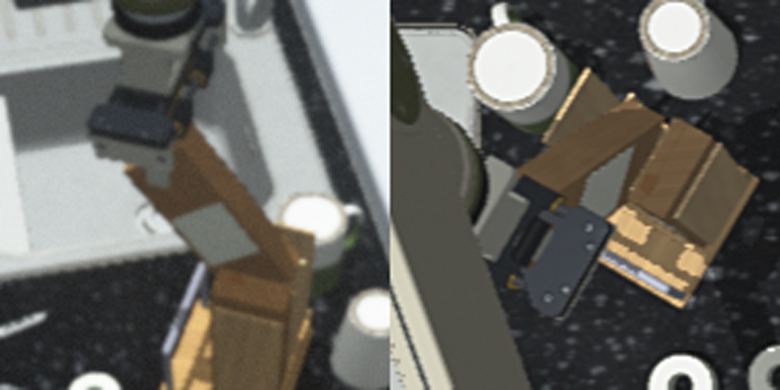

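The carton is held but still tilted. I'll raise it clear and loosen to 3 N to see if it swings upright.

```bash
python3 -m handwheel '[[0,0,2,0,0.8],[0,0,2,0,0.8],[0,0,2,0,0.8],[0,0,0,0,0.8]]'
python3 -m handwheel '[[0,0,0,0,0.8],[0,0,0,0,0.8],[0,0,0,0,0.8],[0,0,0,0,0.8],[0,0,0,0,0.8]]' 3
python3 -c 'from h import *;st()
a=snap("scene","s6.png")[0:150,230:380];b=snap("top","t6.png")[100:250,130:280];b=cv2.resize(np.hstack([a,b]),None,fx=2.6,fy=2.6,interpolation=cv2.INTER_CUBIC);cv2.imwrite("pics/z9.png",b[...,::-1])'
```

```text
t: 21.18
tool_pos: [0.5329, 0.2578, 0.5429]
orientation: [0.771, 3.042, 0.004]
force: [0.3, 0.0, -1.1]
opening: 0.0361
gripper_force: 6.0
t: 21.8
tool_pos: [0.5329, 0.2578, 0.5396]
orientation: [-0.772, -3.045, 0.0]
force: [-0.8, -0.1, -0.8]
opening: 0.0361
gripper_force: 3.0
t21.80 pos [0.5329 0.2578 0.5396] yaw 1.074 F [-0.8 -0.1 -0.8] open 0.0361 gf 3.0 q [ 0.36  0.09  1.28 -0.    1.76 -0.71]
```

View pics/z9.png

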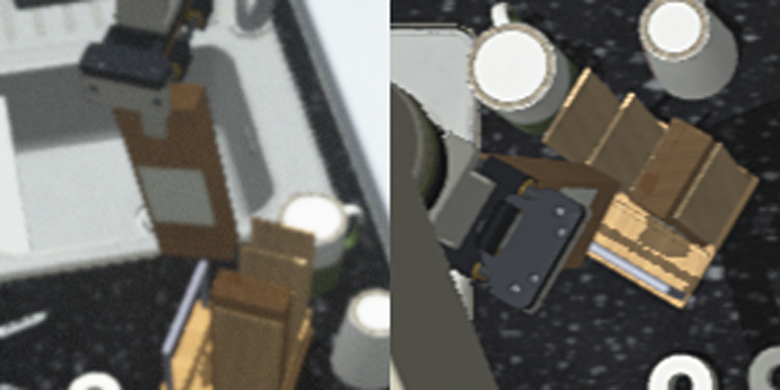

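It now hangs nearly upright. Firm the grip and carry it to the stand, round the front of the rack.

```bash
python3 -m handwheel '[[0,0,0,0,0.8],[-1,0,0,0,0.8],[-2,-1,0,0,0.8],[-2.5,-2,0,0,0.8],[-2,-3,0,0,0.8],[0,-3.5,0,0,0.8],[0,-3.5,0,-0.1,0.8],[0,-3.5,0,-0.1,0.8],[0,-3.5,0,-0.1,0.8],[0,-3.5,0,-0.1,0.8]]' 20
python3 -m handwheel '[[0,-3.5,0,-0.1,0.8],[1,-3.5,0,-0.1,0.8],[1,-3.5,0,-0.1,0.8],[1.5,-3.5,0,-0.1,0.8],[1.5,-3.5,0,-0.1,0.8],[1.5,-3.5,0,-0.1,0.8],[1.5,-3,0,0,0.8],[1,-2,0,0,0.8],[0.5,-1,0,0,0.8],[0,0,0,0,0.8]]'
python3 -c 'from h import *;st()'
```

```text
t: 23.15
tool_pos: [0.4571, 0.022, 0.5399]
orientation: [1.366, 2.828, 0.001]
force: [0.1, 0.7, -1.6]
opening: 0.0356
gripper_force: 20.0
t: 24.4
tool_pos: [0.5528, -0.2472, 0.5396]
orientation: [-2.138, -2.301, 0.0]
force: [0.4, 0.0, -1.5]
opening: 0.0355
gripper_force: 20.0
t24.40 pos [ 0.5528 -0.2472  0.5396] yaw 0.074 F [ 0.4  0.  -1.5] open 0.0355 gf 20.0 q [-0.51  0.13  1.24  0.    1.77 -0.58]
```

```bash
python3 -m handwheel '[[0.22,-1.4,-3,-0.018,0.8],[0,0,-4,0,0.8],[0,0,-3,0,0.8],[0,0,0,0,0.8]]'
python3 -m handwheel '[[0,0,0,0,0.8],[0,0,0,0,0.8],[0,0,0,0,0.8],[0,0,0,0,0.8]]' 3
python3 -c 'from h import *;st()
a=snap("scene","s7.png")[150:340,270:440];b=snap("top","t7.png")[100:290,330:500];b=cv2.resize(np.hstack([a,b]),None,fx=2.3,fy=2.3,interpolation=cv2.INTER_CUBIC);cv2.imwrite("pics/za.png",b[...,::-1])'
```

```text
t: 24.9
tool_pos: [0.5543, -0.2598, 0.437]
orientation: [-2.154, -2.28, 0.002]
force: [0.0, 0.1, -0.1]
opening: 0.0356
gripper_force: 20.0
t: 25.4
tool_pos: [0.5551, -0.2612, 0.4404]
orientation: [2.158, 2.282, 0.0]
force: [1.1, -0.1, -1.4]
opening: 0.036
gripper_force: 3.0
t25.40 pos [ 0.5551 -0.2612  0.4404] yaw 0.056 F [ 1.1 -0.1 -1.4] open 0.0360 gf 3.0 q [-0.52  0.15  1.4   0.    1.59 -0.58]
```

View pics/za.png

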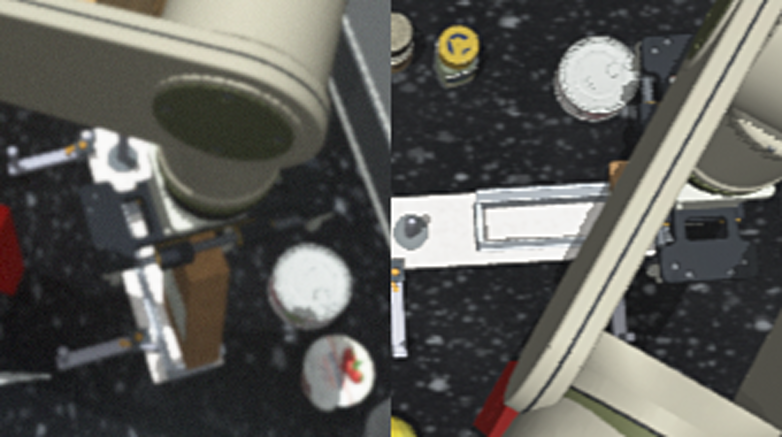

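```bash
python3 - <<'E'
from h import *
for u in((348.6,309.1),(366,305)):
  for z in(.09,.098): print(u,z,(SR.T@(onz('scene',*u,z)[:2]-Stt)).round(4))
s=[(-.018,-.142),(.018,-.142)]
for p in s:
  for z in (.098,.288): print('exp',p,z,proj('scene',[*sd(*p),z]).round(1))
E
```

```text
(348.6, 309.1) 0.09 [-0.0168 -0.164 ]
(348.6, 309.1) 0.098 [-0.0179 -0.1654]
(366, 305) 0.09 [ 0.0254 -0.1661]
(366, 305) 0.098 [ 0.0239 -0.1676]
exp (-0.018, -0.142) 0.098 [345.5 299.3]
exp (-0.018, -0.142) 0.288 [352.  275.7]
exp (0.018, -0.142) 0.098 [360.1 295.1]
exp (0.018, -0.142) 0.288 [369.7 270.7]
```

The carton's far lower edge is about 24 mm off plumb (tilt ≈0.14 rad), so shift 2 cm towards +y to clear the end wall. Touching down will then right it.

```bash
python3 -m handwheel '[[-0.11,2.2,0,0,0.8],[0,0,-2,0,0.8],[0,0,-2,0,0.8],[0,0,-2,0,0.8],[0,0,-1.5,0,0.8],[0,0,-0.5,0,0.8],[0,0,-0.4,0,0.8],[0,0,0,0,0.8],[0,0,0,0,0.8]]' 3
python3 -c 'from h import *;st()'
python3 -m handwheel '[[0,0,-0.3,0,0.8],[0,0,-0.2,0,0.8],[0,0,-0.2,0,0.8],[0,0,-0.2,0,0.8],[0,0,0,0,0.8],[0,0,0,0,0.8]]' 3
python3 -c 'from h import *;st()'
```

```text
t: 26.62
tool_pos: [0.5541, -0.2393, 0.3565]
orientation: [2.158, 2.282, 0.0]
force: [-0.9, -0.3, 3.1]
opening: 0.0359
gripper_force: 3.0
t26.62 pos [ 0.5541 -0.2393  0.3565] yaw 0.056 F [-0.9 -0.3  3.1] open 0.0359 gf 3.0 q [-0.49  0.17  1.54 -0.    1.44 -0.55]
t: 27.38
tool_pos: [0.5539, -0.2391, 0.3463]
orientation: [-2.158, -2.282, 0.0]
force: [-0.9, 0.1, 2.2]
opening: 0.0363
gripper_force: 3.0
t27.38 pos [ 0.5539 -0.2391  0.3463] yaw 0.056 F [-0.9  0.1  2.2] open 0.0363 gf 3.0 q [-0.49  0.17  1.55  0.    1.42 -0.55]
```

```bash
python3 -m handwheel '[[0,0,0,0,0.5],[0,0,0,0,0.5],[0,0,0,0,0.5],[0,0,-1,0,0.5],[0,0,0,0,0.5],[0,0,0,0,0.8],[0,0,0,0,0.8],[0,0,0,0,0.8]]' 20
python3 -c 'from h import *;st()'
python3 -m handwheel '[[0,0,0.5,0,0.8],[0,0,0,0,0.8],[0.06,-1.1,0,0,0.8],[0.06,-1.1,0,0,0.8],[0,0,0,0,0.8],[0,0,-0.3,0,0.8],[0,0,-0.3,0,0.8],[0,0,0,0,0.8]]' 
python3 -c 'from h import *;st()'
python3 -m handwheel '[[0,0,0,0,0.4],[0,0,0,0,0.4],[0,0,0,0,0.4],[0,0,3,0,0.4],[0,0,5,0,0.4],[0,0,5,0,0.8],[-3,3,0,0.1,1],[-3,4,0,0.1,1],[-3,4,0,0.1,1],[-3,4,0,0.1,1]]' 
python3 -m handwheel '[[0,4,0,0.1,1],[0,4,0,0.1,1],[0,4,0,0.1,1],[0,4,0,0.1,1],[0,4,0,0.1,1],[0,4,0,0.1,1]]'
python3 -c 'from h import *;st();snap("scene","s8.png");snap("top","t8.png")
a=cv2.imread("pics/s8.png")[190:330,290:390];b=cv2.imread("pics/t8.png")[150:230,310:470]
c=np.zeros((600,800,3),np.uint8);c[:560,:400]=cv2.resize(a,None,fx=4,fy=4,interpolation=cv2.INTER_CUBIC);c[:200,400:]=cv2.resize(b,None,fx=2.5,fy=2.5,interpolation=cv2.INTER_CUBIC)
d=cv2.imread("pics/t8.png")[110:230,170:290];c[210:570,420:780]=cv2.resize(d,None,fx=3,fy=3,interpolation=cv2.INTER_CUBIC);cv2.imwrite("pics/zb.png",c)'
```

```text
t: 28.38
tool_pos: [0.554, -0.2392, 0.3367]
orientation: [-2.158, -2.283, -0.0]
force: [0.1, 0.9, -1.1]
opening: 0.0359
gripper_force: 20.0
t28.38 pos [ 0.554  -0.2392  0.3367] yaw 0.056 F [ 0.1  0.9 -1.1] open 0.0359 gf 20.0 q [-0.49  0.18  1.56  0.    1.4  -0.55]
t: 29.38
tool_pos: [0.5558, -0.2612, 0.3392]
orientation: [2.155, 2.28, 0.001]
force: [-3.9, 4.6, 18.1]
opening: 0.0359
gripper_force: 20.0
t29.38 pos [ 0.5558 -0.2612  0.3392] yaw 0.056 F [-3.9  4.6 18.1] open 0.0359 gf 20.0 q [-0.52  0.2   1.53 -0.    1.41 -0.58]
t: 30.62
tool_pos: [0.4341, -0.1102, 0.4654]
orientation: [-1.658, -2.668, -0.0]
force: [1.1, 0.5, 0.3]
opening: 0.0106
gripper_force: 0.0
t: 31.38
tool_pos: [0.4349, 0.1301, 0.4655]
orientation: [0.795, 3.039, -0.0]
force: [1.1, -0.6, 0.2]
opening: 0.0004
gripper_force: 0.0
t31.38 pos [0.4349 0.1301 0.4655] yaw 1.059 F [ 1.1 -0.6  0.2] open 0.0004 gf 0.0 q [ 0.18 -0.29  1.78 -0.    1.65 -0.88]
```

```bash
cat >> h.py <<'E'
def brown(f,box):
    im=cv2.imread('pics/'+f); x,y,w,h=box; hsv=cv2.cvtColor(im[y:y+h,x:x+w],cv2.COLOR_BGR2HSV)
    m=cv2.inRange(hsv,(5,70,40),(22,255,255)); m=cv2.morphologyEx(m,cv2.MORPH_OPEN,np.ones((2,2),np.uint8))
    for k in cv2.findContours(m,cv2.RETR_EXTERNAL,cv2.CHAIN_APPROX_NONE)[0]:
        if cv2.contourArea(k)>60: print(f,cv2.contourArea(k),(cv2.approxPolyDP(cv2.convexHull(k),2,True)[:,0]+[x,y]).tolist())
def box8(fr,cx,cy,hx,hy,z0,z1,n):
    return [[proj(n,[*fr(cx+a*hx,cy+b*hy),z]).round(0).astype(int).tolist() for a,b in((1,1),(1,-1),(-1,-1),(-1,1))] for z in(z0,z1)]
E
python3 -c '
from h import *
brown("s8.png",(290,190,110,130));brown("t8.png",(330,150,140,80))
for n in("scene","top"): print(n,box8(sd,0,-.105,.018,.04,.008,.198,n))'
```

```text
s8.png 894.0 [[355, 254], [358, 256], [368, 289], [359, 304], [347, 307], [341, 271], [342, 259]]
t8.png 856.5 [[463, 176], [463, 192], [454, 196], [412, 202], [412, 190], [425, 177]]
scene [[[347, 275], [357, 305], [343, 309], [334, 279]], [[353, 250], [365, 285], [349, 289], [338, 255]]]
top [[[406, 190], [437, 188], [439, 202], [407, 204]], [[420, 177], [458, 174], [460, 191], [422, 193]]]
```

```bash
python3 -c '
from h import *
for a,b in(((463.5,175.5),(368.5,289)),((425,177),(356.5,254.5))):
    p,e=two(("top",*a),("scene",*b)); print(p.round(4),round(e,4),(SR.T@(p[:2]-Stt)).round(4))
for y in (-.110,-.114):
  for n in("scene","top"): print(n,box8(sd,0,y,.018,.04,.008,.198,n))'
```

```text
[ 0.576  -0.3138  0.2005] 0.0069 [ 0.0179 -0.1559]
[ 0.5729 -0.2332  0.1962] 0.0053 [ 0.0193 -0.0753]
scene [[[348, 277], [358, 307], [344, 311], [335, 281]], [[354, 252], [366, 287], [350, 292], [339, 257]]]
top [[[408, 189], [439, 188], [441, 202], [409, 203]], [[423, 176], [460, 174], [462, 191], [424, 193]]]
scene [[[348, 279], [358, 308], [345, 312], [335, 282]], [[355, 254], [367, 289], [350, 293], [339, 258]]]
top [[[409, 189], [441, 188], [442, 202], [411, 203]], [[425, 176], [462, 174], [464, 191], [426, 193]]]
```

View pics/zb.png

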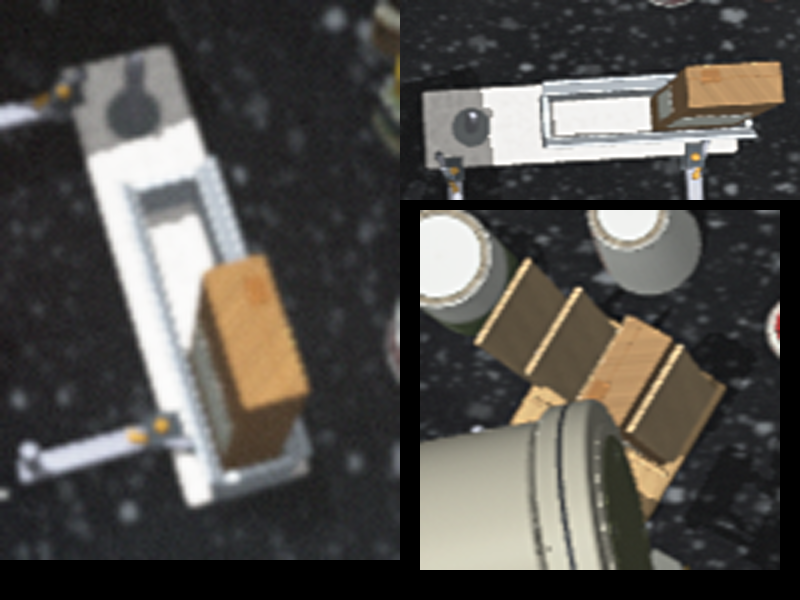

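Carton_1 stands upright at the right end of the channel (its top triangulates to 0.198 m). Now tip carton_0 the same way.

```bash
python3 -m handwheel '[[4.4,0.25,0,0.013,1],[4.4,0.25,0,0,1],[4.4,0.25,0,0,1],[4.4,0.25,0,0,1],[4.3,0.25,0,0,1],[0,0,-3,0,1],[0,0,0,0,1],[0,0,0,0,1]]'
python3 -c 'from h import *;st();print(inrk(readout.read_state()["tool_pos"]))'
```

```text
t: 32.48
tool_pos: [0.6539, 0.1408, 0.4365]
orientation: [0.781, 3.043, -0.0]
force: [-0.4, 0.2, -0.2]
opening: 0.0003
gripper_force: 0.0
t32.48 pos [0.6539 0.1408 0.4365] yaw 1.068 F [-0.4  0.2 -0.2] open 0.0003 gf 0.0 q [ 0.14  0.31  1.23 -0.    1.61 -0.93]
[ 0.06099807 -0.0455934 ]
```

```bash
python3 -m handwheel '[[0.05,0.15,-3,0,1],[0,0,-3.2,0,1],[0,0,0,0,1],[-0.88,0.48,0,0,1],[-0.44,0.24,0,0,1],[-0.44,0.24,0,0,1],[-0.44,0.24,0,0,1],[-0.44,0.24,0,0,1],[-0.44,0.24,0,0,1],[-0.44,0.24,0,0,1]]'
python3 -m handwheel '[[-0.44,0.24,0,0,1],[-0.44,0.24,0,0,1],[-0.44,0.24,0,0,1],[-0.44,0.24,0,0,1],[-0.44,0.24,0,0,1],[-0.44,0.24,0,0,1],[-0.44,0.24,0,0,1],[-0.44,0.24,0,0,1],[-0.44,0.24,0,0,1],[-0.44,0.24,0,0,1]]'
python3 -m handwheel '[[-0.44,0.24,0,0,1],[-0.44,0.24,0,0,1],[-0.44,0.24,0,0,1],[-0.44,0.24,0,0,1],[0,0,0,0,1],[0,0,0,0,1],[0,0,5,0,1],[3,-4,3,0,1],[4,-5,0,0,0.8],[4,-5,0,0,0.5]]'
python3 -m handwheel '[[1,-5,0,0,0.2],[0,-3,0,0,0.2],[0,0,0,0,0.2]]'
python3 -c 'from h import *;st();snap("scene","s9.png");snap("top","t9.png")
brown("s9.png",(265,70,90,100));brown("t9.png",(175,125,100,100))
for p in((-.077,.018-.044,.211),(-.077,-.018-.044,.211),(-.144,-.018-.044,.167),(-.144,.018-.044,.167)):print(proj("scene",[*rk(*p[:2]),p[2]]).round(1),proj("top",[*rk(*p[:2]),p[2]]).round(1))'
```

```text
t: 33.72
tool_pos: [0.6191, 0.1622, 0.3736]
orientation: [-0.78, -3.043, 0.0]
force: [0.4, -1.3, 0.3]
opening: 0.0007
gripper_force: 0.2
t: 34.98
tool_pos: [0.5751, 0.1862, 0.3737]
orientation: [-0.78, -3.043, 0.0]
force: [-0.4, 0.2, 0.3]
opening: 0.0003
gripper_force: 0.0
t: 36.22
tool_pos: [0.667, 0.0567, 0.4548]
orientation: [0.778, 3.042, 0.001]
force: [0.1, 0.7, -0.8]
opening: 0.0161
gripper_force: 0.0
t: 36.6
tool_pos: [0.6761, -0.0247, 0.4532]
orientation: [-0.785, -3.041, 0.001]
force: [0.6, 0.4, -0.7]
opening: 0.0456
gripper_force: 0.0
t36.60 pos [ 0.6761 -0.0247  0.4532] yaw 1.065 F [ 0.6  0.4 -0.7] open 0.0456 gf 0.0 q [-0.11  0.33  1.17 -0.    1.64 -1.18]
s9.png 3285.5 [[282, 102], [329, 85], [350, 91], [351, 129], [339, 164], [297, 153], [277, 113]]
t9.png 3078.5 [[205, 127], [244, 150], [243, 219], [217, 224], [202, 219], [189, 154]]
[300.4  97. ] [210.3 189.4]
[296.4 107. ] [224.8 197.4]
[273.9 112.2] [214.3 226.5]
[278.1 102.6] [200.3 218.7]
```

Carton_0 leans on the bar; its corners match the prediction within 3 px. This time I'll grip 10 mm nearer its spine so that it hangs straighter.

```bash
python3 -m handwheel '[[-3.39,4.93,0,0.007,0.2],[-3.39,4.93,0,0,0.2],[-3.39,4.93,0,0,0.2],[-3.39,4.93,0,0,0.2],[-3.39,4.93,0,0,0.2],[0,0,0,0,0.2],[0,0,0,0,0.2]]'
python3 -c 'from h import *;st();print(inrk(readout.read_state()["tool_pos"]))'
```

```text
t: 37.58
tool_pos: [0.5061, 0.2253, 0.4541]
orientation: [0.766, 3.046, 0.0]
force: [1.2, 0.4, -0.0]
opening: 0.0744
gripper_force: 0.0
t37.58 pos [0.5061 0.2253 0.4541] yaw 1.078 F [ 1.2  0.4 -0. ] open 0.0744 gf 0.0 q [ 0.33 -0.01  1.55 -0.    1.61 -0.75]
[-0.1093118  -0.04213155]
```

```bash
python3 -m handwheel '[[0.1,-0.36,-4,0,0.2],[0,0,-4,0,0.2],[0,0,-2,0,0.2],[0,0,-1.9,0,0.2],[0,0,0,0,0.7],[0,0,0,0,0.8],[0,0,0,0,0.8],[0,0,0,0,0.8],[0,0,0,0,0.8],[0,0,0,0,0.8]]' 6
python3 -c 'from h import *;st();print(inrk(readout.read_state()["tool_pos"]))'
python3 -m handwheel '[[0,0,1,0,0.8],[0,0,2,0,0.8],[0,0,2.5,0,0.8],[0,0,2.5,0,0.8],[0,0,2.5,0,0.8],[0,0,2.5,0,0.8],[0,0,2.5,0,0.8],[0,0,2.5,0,0.8],[0,0,2.5,0,0.8],[0,0,0,0,0.8]]'
python3 -m handwheel '[[0,0,0,0,0.8],[0,0,0,0,0.8],[0,0,0,0,0.8],[0,0,0,0,0.8],[0,0,0,0,0.8],[0,0,0,0,0.8],[0,0,0,0,0.8],[0,0,0,0,0.8]]' 3
python3 -c 'from h import *;st();snap("scene","s10.png");snap("top","t10.png")
brown("s10.png",(230,0,150,170));brown("t10.png",(130,100,150,150))
p=inrk(readout.read_state()["tool_pos"]);z=readout.read_state()["tool_pos"][2]-.167-.172
for n in("scene","top"):print(box8(rk,p[0]+.01,p[1],.04,.018,z,z+.19,n))'
```

```text
t: 38.83
tool_pos: [0.5076, 0.221, 0.3353]
orientation: [0.769, 3.045, 0.001]
force: [0.2, 1.0, 3.7]
opening: 0.0364
gripper_force: 6.0
t38.83 pos [0.5076 0.221  0.3353] yaw 1.076 F [0.2 1.  3.7] open 0.0364 gf 6.0 q [ 0.32  0.05  1.7   0.    1.39 -0.76]
[-0.10587854 -0.04514685]
t: 40.08
tool_pos: [0.5073, 0.2209, 0.5434]
orientation: [0.768, 3.041, 0.004]
force: [0.3, 0.0, -1.5]
opening: 0.0358
gripper_force: 6.0
t: 41.08
tool_pos: [0.5074, 0.2209, 0.5398]
orientation: [0.769, 3.046, -0.0]
force: [-0.3, -0.1, -1.3]
opening: 0.036
gripper_force: 3.0
t41.08 pos [0.5074 0.2209 0.5398] yaw 1.076 F [-0.3 -0.1 -1.3] open 0.0360 gf 3.0 q [ 0.32 -0.01  1.39 -0.    1.76 -0.76]
s10.png 2801.5 [[329, 85], [350, 91], [351, 128], [339, 164], [292, 152], [305, 118]]
s10.png 985.5 [[290, 45], [306, 51], [300, 102], [296, 111], [270, 103], [272, 58]]
t10.png 3576.0 [[205, 127], [258, 156], [272, 169], [246, 214], [203, 191], [189, 174], [189, 154]]
[[[308, 102], [304, 112], [275, 105], [280, 95]], [[306, 46], [302, 57], [268, 49], [273, 39]]]
[[[217, 182], [231, 190], [213, 222], [198, 214]], [[189, 164], [207, 174], [183, 214], [165, 204]]]
```

It hangs within about 0.08 rad of upright. Carry it to the free half of the channel.

```bash
python3 -m handwheel '[[0,0,0,0,0.8],[-1,0,0,0,0.8],[-2,-1,0,0,0.8],[-2,-2,0,0,0.8],[-1,-3,0,0,0.8],[0,-3.5,0,-0.1,0.8],[0,-3.5,0,-0.1,0.8],[0,-3.5,0,-0.1,0.8],[0,-3.5,0,-0.1,0.8],[1,-3.5,0,-0.1,0.8]]' 20
python3 -m handwheel '[[2,-3.5,0,-0.1,0.8],[2,-3.5,0,-0.1,0.8],[2,-3.0,0,-0.1,0.8],[2,-2.5,0,-0.1,0.8],[1,-1.5,0,-0.1,0.8],[0,-0.5,0,-0.02,0.8],[0,0,0,0,0.8],[0,0,0,0,0.8]]'
python3 -c 'from h import *;st();print(SR.T@(readout.read_state()["tool_pos"][:2]-Stt))'
```

```text
t: 42.42
tool_pos: [0.4566, -0.0149, 0.5402]
orientation: [1.503, 2.758, 0.001]
force: [0.7, 0.5, -2.1]
opening: 0.0358
gripper_force: 20.0
t: 43.42
tool_pos: [0.547, -0.1583, 0.5401]
orientation: [2.156, 2.285, 0.001]
force: [0.7, -1.0, -1.2]
opening: 0.0359
gripper_force: 20.0
t43.42 pos [ 0.547  -0.1583  0.5401] yaw 0.058 F [ 0.7 -1.  -1.2] open 0.0359 gf 20.0 q [-0.37  0.03  1.35  0.    1.76 -0.43]
[-0.002325    0.00088519]
```

```bash
python3 -m handwheel '[[0.34,-0.9,0,0,0.8],[0,-0.98,0,0,0.8],[0,0,-3,0,0.8],[0,0,-3,0,0.8],[0,0,-3,0,0.8],[0,0,-1.5,0,0.8],[0,0,0,0,0.8],[0,0,0,0,0.8]]'
python3 -c 'from h import *;st();s=readout.read_state()["tool_pos"];p=SR.T@(s[:2]-Stt);print(p);snap("scene","s11.png");snap("top","t11.png")
brown("s11.png",(270,190,130,130));brown("t11.png",(310,140,160,90))
z=s[2]-.167-.172
for n in("scene","top"):print(box8(sd,p[0],p[1]-.01,.018,.04,z,z+.19,n))'
```

```text
t: 44.42
tool_pos: [0.5511, -0.1781, 0.4363]
orientation: [2.157, 2.281, 0.001]
force: [-0.4, -0.5, -1.8]
opening: 0.0358
gripper_force: 20.0
t44.42 pos [ 0.5511 -0.1781  0.4363] yaw 0.056 F [-0.4 -0.5 -1.8] open 0.0358 gf 20.0 q [-0.4   0.06  1.5  -0.    1.57 -0.46]
[ 0.00067716 -0.01909298]
s11.png 1558.5 [[352, 219], [359, 238], [368, 289], [359, 304], [347, 307], [335, 256], [335, 232], [342, 221]]
t11.png 377.0 [[462, 177], [463, 192], [454, 196], [437, 196], [436, 191], [451, 176]]
[[[341, 237], [351, 266], [337, 270], [327, 240]], [[346, 203], [358, 237], [341, 241], [330, 207]]]
[[[380, 186], [414, 184], [415, 199], [381, 201]], [[390, 170], [431, 168], [433, 186], [392, 189]]]
```

```bash
python3 -m handwheel '[[0,0,-2,0,0.8],[0,0,-2,0,0.8],[0,0,-2,0,0.8],[0,0,-1,0,0.8],[0,0,-0.7,0,0.8],[0,0,0,0,0.8],[0,0,0,0,0.8]]'
python3 -c 'from h import *;st()'
python3 -m handwheel '[[0,0,0,0,0.8],[0,0,0,0,0.8],[0,0,-0.3,0,0.8],[0,0,-0.3,0,0.8],[0,0,-0.3,0,0.8],[0,0,-0.3,0,0.8],[0,0,0,0,0.8],[0,0,0,0,0.8]]' 3
python3 -c 'from h import *;st()'
python3 -m handwheel '[[0,0,0,0,0.5],[0,0,0,0,0.5],[0,0,0,0,0.5],[0,0,0,0,0.5],[0,0,2,0,0.5],[0,0,5,0,0.5],[0,0,5,0,0.5]]' 
python3 -m handwheel '[[-3,3,0,0.1,0.3],[-3,4,0,0.1,0.3],[-3,4,0,0.1,0.2],[-3,4,0,0.1,0.2],[0,4,0,0.1,0.2],[0,4,0,0.1,0.2],[0,4,0,0.1,0.2],[0,0,0,0,0.2]]'
python3 -c 'from h import *;st();snap("scene","s12.png");snap("top","t12.png")
brown("s12.png",(270,190,130,130));brown("t12.png",(310,140,160,90))
for y in(-.02,-.028,-.036):
  for n in("scene","top"):print(n,y,box8(sd,0,y,.018,.04,.008,.198,n)[1])'
```

```text
t: 45.4
tool_pos: [0.5513, -0.18, 0.3612]
orientation: [2.154, 2.276, -0.002]
force: [-4.1, -9.3, 20.6]
opening: 0.0358
gripper_force: 20.0
t45.40 pos [ 0.5513 -0.18    0.3612] yaw 0.055 F [-4.1 -9.3 20.6] open 0.0358 gf 20.0 q [-0.4   0.1   1.6  -0.    1.43 -0.46]
t: 46.4
tool_pos: [0.5506, -0.1778, 0.3451]
orientation: [-2.158, -2.282, 0.001]
force: [1.3, -0.4, -0.5]
opening: 0.0362
gripper_force: 3.0
t46.40 pos [ 0.5506 -0.1778  0.3451] yaw 0.056 F [ 1.3 -0.4 -0.5] open 0.0362 gf 3.0 q [-0.4   0.11  1.62  0.    1.41 -0.46]
t: 47.28
tool_pos: [0.5506, -0.1778, 0.4685]
orientation: [2.158, 2.282, 0.0]
force: [0.8, -0.4, 0.7]
opening: 0.0467
gripper_force: 0.0
t: 48.28
tool_pos: [0.4304, 0.0941, 0.4674]
orientation: [1.238, 2.886, 0.002]
force: [-0.8, 0.6, 0.2]
opening: 0.0744
gripper_force: 0.0
t48.27 pos [0.4304 0.0941 0.4674] yaw 0.760 F [-0.8  0.6  0.2] open 0.0744 gf 0.0 q [ 0.1  -0.33  1.81  0.    1.66 -0.66]
s12.png 1542.5 [[351, 228], [371, 303], [348, 307], [331, 236]]
t12.png 1722.5 [[469, 175], [468, 194], [420, 202], [372, 203], [371, 190], [408, 175]]
scene -0.02 [[342, 217], [353, 248], [337, 253], [327, 221]]
top -0.02 [[381, 179], [418, 177], [419, 193], [382, 195]]
scene -0.028 [[343, 220], [354, 252], [338, 256], [328, 224]]
top -0.028 [[384, 179], [422, 176], [423, 193], [386, 195]]
scene -0.036 [[344, 223], [355, 255], [339, 259], [329, 227]]
top -0.036 [[388, 178], [426, 176], [427, 193], [389, 195]]
```

```bash
python3 - <<'E'
from h import *
for f,(x,y,w,h) in(('s8.png',(325,215,52,98)),('s12.png',(325,215,52,98)),('t12.png',(362,168,112,40))):
    im=cv2.imread('pics/'+f)[y:y+h,x:x+w]; hsv=cv2.cvtColor(im,cv2.COLOR_BGR2HSV)
    br=cv2.inRange(hsv,(5,70,40),(22,255,255))>0; V=hsv[...,2]
    print(f)
    for r in range(0,h,2): print(y+r,''.join('.' if not br[r,c] else ('#' if V[r,c]>150 else ('+' if V[r,c]>105 else '-')) for c in range(0,w)))
E
```

```text
s8.png
215 ....................................................
217 ....................................................
219 ....................................................
221 ....................................................
223 ....................................................
225 ....................................................
227 ....................................................
229 ....................................................
231 ....................................................
233 ....................................................
235 ....................................................
237 ....................................................
239 ....................................................
241 ....................................................
243 ....................................................
245 ....................................................
247 ....................................................
249 ....................................................
251 ....................................................
253 ......
[... 6148 characters left out ...]
96 ........++++++++.......++++++++-...........................---------............................................
198 .........+++++++++++++++--............................--------..................................................
200 .........+++++++++-.............................----------.....--------------...................................
202 .........++--------------------------...........................................................................
204 ................................................................................................................
206 ................................................................................................................
```

No pictures left to view, so I'm working from masks. They show carton_0 leaning towards carton_1 with its foot near the +y end. I'll quantify the lean.

```bash
python3 - <<'E'
from h import *
S=lambda p:(SR.T@(p[:2]-Stt)).round(4)
im=cv2.imread('pics/t12.png'); hsv=cv2.cvtColor(im,cv2.COLOR_BGR2HSV)
br=cv2.inRange(hsv,(5,70,40),(22,255,255))>0; V=hsv[...,2]; m=br&(V>150)
for r in(178,182,186,190): 
    c=np.where(m[r,380:500])[0]+380; print(r,c.min(),c.max(),np.round(V[r,c.min():c.max()+1:3]))
print('spine foot',S(onz('top',370.5,197,.008)),S(onz('top',370.5,197,.014)))
for z in (.17,.18,.19,.2,.21): print(z,'spine top',S(onz('top',407.5,184,z)),'far end',S(onz('top',469,184,z)))
# scene: top face far end / near end
for z in (.18,.19,.2,.21): print(z,'scene spine-top', S(onz('scene',343,231,z)),'near end',S(onz('scene',363,302,z)))
E
```

```text
178 407 474 [172 174 166 166 171 179 175 180 179 188 185 168 180 170 172 177 186 182
 183 185 188 194 188]
182 407 475 [153 179 171 179 176 177 180 175 182 179 189 179 185 174 185 182 182 186
 181 183 186 187 197]
186 408 475 [186 181 174 177 180 176 181 179 177 182 180 192 187 182 182 189 184 183
 185 180 187 185 198]
190 407 475 [153 177 185 183 178 188 181 182 184 179 187 183 182 191 189 184 200 194
 189 194 187 185 209]
spine foot [0.0039 0.0263] [0.0031 0.0268]
0.17 spine top [ 0.0076 -0.0414] far end [-1.000e-04 -1.749e-01]
0.18 spine top [ 0.0061 -0.0396] far end [-0.0015 -0.1718]
0.19 spine top [ 0.0046 -0.0378] far end [-0.0029 -0.1686]
0.2 spine top [ 0.0031 -0.036 ] far end [-0.0043 -0.1655]
0.21 spine top [ 0.0016 -0.0342] far end [-0.0058 -0.1623]
0.18 scene spine-top [ 0.0131 -0.0075] near end [ 0.0051 -0.1747]
0.19 scene spine-top [ 0.0113 -0.0114] near end [ 0.0033 -0.1766]
0.2 scene spine-top [ 0.0094 -0.0152] near end [ 0.0016 -0.1785]
0.21 scene spine-top [ 0.0076 -0.0191] near end [-0.0002 -0.1804]
```

Both rays agree on this: carton_0's spine foot sits on the +y end wall (y≈.033, z≈.06) and its top is at (−.03, z .239), tilted 0.34 and wedged against carton_1. I'll regrip it on its midline and lift it out.

```bash
python3 -m handwheel '[[1.75,-4.47,0,-0.1,0.2],[1.75,-4.47,0,-0.1,0.2],[1.75,-4.47,0,-0.1,0.2],[1.75,-4.47,0,-0.1,0.2],[1.75,-4.47,0,-0.1,0.2],[1.75,-4.47,0,-0.1,0.2],[1.75,-4.47,0,-0.104,0.2],[0,0,0,0,0.2],[0,0,0,0,0.2]]'
python3 -c 'from h import *;st();print(SR.T@(readout.read_state()["tool_pos"][:2]-Stt))'
```

```text
t: 49.5
tool_pos: [0.5528, -0.2217, 0.4659]
orientation: [-2.164, -2.276, 0.0]
force: [0.5, -0.5, -0.2]
opening: 0.0745
gripper_force: 0.0
t49.50 pos [ 0.5528 -0.2217  0.4659] yaw 0.050 F [ 0.5 -0.5 -0.2] open 0.0745 gf 0.0 q [-0.47  0.1   1.41  0.    1.63 -0.52]
[-0.00012202 -0.06273315]
```

```bash
python3 -m handwheel '[[0,0.25,-4,0.006,0.2],[0,0,-3,0,0.2],[0,0,-2.2,0,0.2],[0,0,0,0,0.2],[0,0,0,0,0.7],[0,0,0,0,0.8],[0,0,0,0,0.8],[0,0,0,0,0.8],[0,0,0,0,0.8]]' 8
python3 -c 'from h import *;st()'
python3 -m handwheel '[[0,0,1,0,0.8],[0,0.2,2,0,0.8],[0,0.5,2.5,0,0.8],[0,0.5,2.5,0,0.8],[0,0.5,2.5,0,0.8],[0,1,2.5,0,0.8],[0,1,2.5,0,0.8],[0,1,2,0,0.8],[0,1,0,0,0.8],[0,0,0,0,0.8]]'
python3 -m handwheel '[[0,0,0,0,0.8],[0,0,0,0,0.8],[0,0,0,0,0.8],[0,0,0,0,0.8],[0,0,0,0,0.8],[0,0,0,0,0.8],[0,0,0,0,0.8],[0,0,0,0,0.8],[0,0,0,0,0.8],[0,0,0,0,0.8]]' 3
python3 -c 'from h import *;st()'
```

```text
t: 50.62
tool_pos: [0.5534, -0.2184, 0.374]
orientation: [2.156, 2.285, 0.0]
force: [-0.3, -0.1, 1.6]
opening: 0.0362
gripper_force: 8.0
t50.62 pos [ 0.5534 -0.2184  0.374 ] yaw 0.058 F [-0.3 -0.1  1.6] open 0.0362 gf 8.0 q [-0.46  0.13  1.54 -0.    1.47 -0.52]
t: 51.88
tool_pos: [0.5534, -0.1605, 0.548]
orientation: [-2.154, -2.285, 0.0]
force: [-1.0, -0.6, -1.9]
opening: 0.0356
gripper_force: 8.0
t: 53.12
tool_pos: [0.5533, -0.1613, 0.5487]
orientation: [-2.156, -2.285, 0.0]
force: [0.2, -0.3, -1.9]
opening: 0.0359
gripper_force: 3.0
t53.12 pos [ 0.5533 -0.1613  0.5487] yaw 0.058 F [ 0.2 -0.3 -1.9] open 0.0359 gf 3.0 q [-0.37  0.05  1.31 -0.    1.78 -0.43]
```

```bash
python3 - <<'E'
from h import *
snap("scene","s13.png");snap("top","t13.png")
s=readout.read_state()["tool_pos"];p=SR.T@(s[:2]-Stt);print(p)
brown("s13.png",(270,100,130,220));brown("t13.png",(310,120,180,120))
z=s[2]-.167-.170
for n in("scene","top"):print(box8(sd,p[0],p[1],.018,.04,z,z+.19,n))
x,y,w,h=305,160,75,152
hsv=cv2.cvtColor(cv2.imread('pics/s13.png')[y:y+h,x:x+w],cv2.COLOR_BGR2HSV)
br=cv2.inRange(hsv,(5,70,40),(22,255,255))>0; V=hsv[...,2]
for r in range(0,h,3): print(y+r,''.join('.' if not br[r,c] else ('#' if V[r,c]>150 else ('+' if V[r,c]>105 else '-')) for c in range(0,w)))
E
```

```text
[ 0.00381459 -0.00239842]
s13.png 903.5 [[355, 252], [366, 287], [359, 302], [347, 307], [340, 263], [344, 254]]
s13.png 646.0 [[356, 181], [362, 205], [345, 217], [332, 218], [339, 190], [344, 184]]
s13.png 91.5 [[359, 170], [351, 177], [326, 179]]
s13.png 768.5 [[326, 105], [321, 150], [313, 153], [298, 150], [297, 137], [305, 118], [320, 106]]
t13.png 94.0 [[430, 189], [431, 196], [417, 197], [417, 191]]
t13.png 371.0 [[459, 176], [460, 192], [452, 196], [439, 196], [441, 177]]
t13.png 144.5 [[365, 170], [358, 190], [352, 193], [350, 178]]
t13.png 104.0 [[394, 161], [392, 184], [385, 184]]
[[[342, 207], [352, 238], [337, 243], [327, 211]], [[347, 163], [361, 199], [342, 204], [329, 167]]]
[[[373, 176], [411, 174], [412, 191], [374, 193]], [[383, 157], [430, 154], [432, 175], [384, 178]]]
160 ............+-.............................................................
163 ...........................................................................
166 .............................................................-------.......
169 .................................................-----
[... 3081 characters left out ...]
..........................--+###########+++---..............
289 .........................................---++#++++---------...............
292 ..........................................---------------..................
295 ........................###...............--------------...................
298 .................++++.....................-------------....................
301 ........................................--------------.....................
304 .........................................----------........................
307 ...........................................................................
310 ...........................................................................
```

Carton_1 has dropped back upright. Carton_0 is still tilted in the grip. I'll estimate the tilt from its lower back corner (332,218).

```bash
python3 - <<'E'
from h import *
s=readout.read_state()["tool_pos"];p=SR.T@(s[:2]-Stt);Pz=s[2]-.167
for f in(0,.1,.2,.3,.4,.5):
    c,q=np.cos(f),np.sin(f); o=[]
    for w,u in((-.04,-.17),(-.04,.02)):
        for x in(-.018,.018): o.append(proj('scene',[*sd(p[0]+x,p[1]+w*c-u*q),Pz+u*c+w*q]).round(0).astype(int).tolist())
    print(f,'bottom',o[:2],'top',o[2:])
E
```

```text
0 bottom [[337, 243], [352, 238]] top [[342, 204], [361, 199]]
0.1 bottom [[334, 236], [350, 232]] top [[342, 206], [361, 201]]
0.2 bottom [[332, 229], [347, 225]] top [[342, 208], [361, 203]]
0.3 bottom [[330, 223], [345, 219]] top [[342, 209], [361, 204]]
0.4 bottom [[328, 215], [343, 212]] top [[342, 210], [361, 206]]
0.5 bottom [[326, 208], [341, 205]] top [[342, 211], [361, 207]]
```

Tilt is about 0.34. I'll right it on free worktop: touch down its lower corner at about (.53,.06), then draw the top +y while the corner stays put, and release.

```bash
python3 -m handwheel '[[-0.2,1.5,0,0,0.8],[-0.3,3,0,0,0.8],[-0.4,4,0,0,0.8],[-0.4,4,0,0,0.8],[-0.4,3.5,0,0,0.8],[-0.3,2.5,0,0,0.8],[-0.3,1.6,0,0,0.8],[0,0,0,0,0.8]]' 10
python3 -c 'from h import *;st()'
python3 -m handwheel '[[0,0,-4,0,0.8],[0,0,-5,0,0.8],[0,0,-5,0,0.8],[0,0,-4,0,0.8],[0,0,-1,0,0.8],[0,0,-0.5,0,0.8],[0,0,0,0,0.8]]'
python3 -c 'from h import *;st();snap("scene","s14.png");brown("s14.png",(270,80,120,150))
p=readout.read_state()["tool_pos"]
for y in (.02,.04,.06):print(y,[proj("scene",[.53+x,p[1]+y,.01]).round(0) for x in(-.018,.018)])'
```

```text
t: 54.22
tool_pos: [0.53, 0.0408, 0.5489]
orientation: [2.154, 2.287, 0.0]
force: [-0.0, -0.8, -1.4]
opening: 0.0361
gripper_force: 10.0
t54.23 pos [0.53   0.0408 0.5489] yaw 0.060 F [-0.  -0.8 -1.4] open 0.0361 gf 10.0 q [-0.02 -0.07  1.43  0.    1.78 -0.08]
t: 55.1
tool_pos: [0.531, 0.0395, 0.3555]
orientation: [2.155, 2.283, 0.003]
force: [-0.8, 0.3, -1.3]
opening: 0.0356
gripper_force: 10.0
t55.10 pos [0.531  0.0395 0.3555] yaw 0.058 F [-0.8  0.3 -1.3] open 0.0356 gf 10.0 q [-0.02 -0.03  1.74 -0.    1.42 -0.08]
s14.png 470.5 [[319, 151], [324, 171], [319, 183], [307, 188], [307, 157], [309, 153]]
s14.png 212.0 [[345, 145], [339, 164], [326, 161], [328, 152]]
s14.png 460.5 [[349, 90], [349, 114], [330, 120], [333, 88]]
0.02 [array([304., 188.]), array([316., 185.])]
0.04 [array([302., 182.]), array([314., 180.])]
0.06 [array([301., 176.]), array([313., 174.])]
```

```bash
python3 -m handwheel '[[0,0,-0.4,0,0.8],[0,0,-0.3,0,0.8],[0,0,-0.3,0,0.8],[0,0,0,0,0.8],[0,0,0,0,0.8]]' 4
python3 -c 'from h import *;st()'
python3 -m handwheel '[[0,0,-0.3,0,0.8],[0,0,-0.2,0,0.8],[0,0,0,0,0.8],[0,0,0,0,0.8]]' 4
python3 -c 'from h import *;st()'
```

```text
t: 55.78
tool_pos: [0.5303, 0.0397, 0.3437]
orientation: [-2.156, -2.285, 0.0]
force: [0.5, -0.9, -1.8]
opening: 0.0358
gripper_force: 4.0
t55.77 pos [0.5303 0.0397 0.3437] yaw 0.058 F [ 0.5 -0.9 -1.8] open 0.0358 gf 4.0 q [-0.02 -0.02  1.75 -0.    1.41 -0.08]
t: 56.28
tool_pos: [0.5306, 0.0397, 0.3395]
orientation: [2.155, 2.284, 0.001]
force: [-0.5, -1.8, 6.1]
opening: 0.0358
gripper_force: 4.0
t56.27 pos [0.5306 0.0397 0.3395] yaw 0.058 F [-0.5 -1.8  6.1] open 0.0358 gf 4.0 q [-0.02 -0.01  1.76 -0.    1.4  -0.08]
```

```bash
python3 -m handwheel '[[0,0.6,0,0,0.8],[0,0.6,0,0,0.8],[0,0.6,0,0,0.8],[0,0.6,0,0,0.8],[0,0.6,0,0,0.8],[0,0.6,0,0,0.8],[0,0.6,0,0,0.8],[0,0.6,0,0,0.8],[0,0,0,0,0.8],[0,0,0,0,0.8]]' 4
python3 - <<'E'
from h import *
st();snap("scene","s15.png");brown("s15.png",(270,80,120,150))
s=readout.read_state()["tool_pos"];Pz=s[2]-.167
sy=np.array([-np.sin(.056),np.cos(.056)]);sx=np.array([sy[1],-sy[0]])
for f in(-.1,0,.1,.2,.3):
    c,q=np.cos(f),np.sin(f); o=[]
    for w,u in((-.04,-.17),(-.04,.02)):
        for x in(-.018,.018): o.append(proj('scene',[*(s[:2]+sx*x+sy*(w*c-u*q)),Pz+u*c+w*q]).round(0).astype(int).tolist())
    print(f,'bottom',o[:2],'top',o[2:])
E
```

```text
t: 57.52
tool_pos: [0.5303, 0.0877, 0.3387]
orientation: [2.156, 2.285, -0.0]
force: [-0.1, -0.0, -2.1]
opening: 0.0362
gripper_force: 4.0
t57.52 pos [0.5303 0.0877 0.3387] yaw 0.058 F [-0.1 -0.  -2.1] open 0.0362 gf 4.0 q [ 0.07  0.    1.74 -0.    1.4   0.01]
s15.png 1218.5 [[350, 126], [339, 164], [316, 183], [306, 185], [302, 176], [304, 141]]
s15.png 425.5 [[328, 85], [350, 91], [349, 118], [324, 110]]
-0.1 bottom [[307, 197], [319, 194]] top [[304, 155], [317, 152]]
0 bottom [[306, 193], [317, 190]] top [[304, 157], [318, 154]]
0.1 bottom [[304, 188], [316, 185]] top [[304, 158], [318, 155]]
0.2 bottom [[303, 183], [314, 181]] top [[304, 160], [318, 156]]
0.3 bottom [[301, 178], [313, 176]] top [[304, 161], [318, 158]]
```

```bash
python3 -m handwheel '[[0,0.6,0,0,0.8],[0,0,0,0,0.5],[0,0,0,0,0.5],[0,0,0,0,0.5],[0,0,0,0,0.5],[0,0,0,0,0.5]]' 4
python3 - <<'E'
from h import *
st();snap("scene","s16.png");brown("s16.png",(270,80,120,150))
sy=np.array([-np.sin(.056),np.cos(.056)]);sx=np.array([sy[1],-sy[0]])
for cy in(.085,.095,.105):
    fr=lambda x,y:np.array([.5303,cy])+sx*x+sy*y
    print(cy,box8(fr,0,0,.018,.04,0,.19,'scene'))
E
```

```text
t: 58.32
tool_pos: [0.5304, 0.0937, 0.3388]
orientation: [2.156, 2.285, 0.0]
force: [-0.4, -0.5, -0.2]
opening: 0.0464
gripper_force: 0.0
t58.33 pos [0.5304 0.0937 0.3388] yaw 0.058 F [-0.4 -0.5 -0.2] open 0.0464 gf 0.0 q [ 0.08  0.01  1.74 -0.    1.4   0.02]
s16.png 85.5 [[315, 128], [312, 134], [294, 134]]
s16.png 1306.0 [[350, 120], [350, 133], [340, 162], [315, 182], [305, 183], [302, 176], [301, 140]]
s16.png 396.0 [[329, 85], [350, 91], [349, 115], [323, 107]]
0.085 [[[310, 168], [318, 191], [306, 194], [299, 171]], [[310, 130], [318, 155], [304, 158], [296, 133]]]
0.095 [[[310, 166], [317, 188], [305, 191], [298, 168]], [[309, 127], [317, 152], [303, 155], [296, 130]]]
0.105 [[[309, 163], [316, 185], [304, 188], [298, 166]], [[308, 124], [316, 148], [303, 152], [295, 127]]]
```

```bash
python3 -m handwheel '[[0,1.2,0,0,0.5],[0,0,-1,0,0.5],[0,0,0,0,0.5],[0,0,0,0,0.8],[0,0,0,0,0.8],[0,0,0,0,0.8],[0,0,0,0,0.8]]' 25
python3 -c 'from h import *;st()'
python3 -m handwheel '[[0,0,2,0,0.8],[0,0,4,0,0.8],[0,0,5,0,0.8],[0,0,5,0,0.8],[0,0,4,0,0.8],[0,0,0,0,0.8],[0,0,0,0,0.8]]' 
python3 - <<'E'
from h import *
st();snap("scene","s17.png");snap("top","t17.png");brown("s17.png",(250,20,140,150));brown("t17.png",(230,90,120,140))
s=readout.read_state()["tool_pos"]
for e in(-.008,0,.008):
    fr=lambda x,y:s[:2]+SR@np.array([x,y+e])
    for n in('scene','top'):print(e,n,box8(fr,0,0,.018,.04,s[2]-.328,s[2]-.138,n))
x,y,w,h=250,30,85,130
hsv=cv2.cvtColor(cv2.imread('pics/s17.png')[y:y+h,x:x+w],cv2.COLOR_BGR2HSV)
br=cv2.inRange(hsv,(5,70,40),(22,255,255))>0; V=hsv[...,2]
for r in range(0,h,3): print(y+r,''.join('.' if not br[r,c] else ('#' if V[r,c]>150 else ('+' if V[r,c]>105 else '-')) for c in range(0,w)))
E
```

```text
t: 59.25
tool_pos: [0.5303, 0.1056, 0.3287]
orientation: [-2.156, -2.285, 0.0]
force: [-0.3, -0.3, -1.5]
opening: 0.0358
gripper_force: 25.0
t59.25 pos [0.5303 0.1056 0.3287] yaw 0.058 F [-0.3 -0.3 -1.5] open 0.0358 gf 25.0 q [ 0.1   0.02  1.75 -0.    1.38  0.04]
t: 60.12
tool_pos: [0.5302, 0.1057, 0.5284]
orientation: [-2.156, -2.285, 0.0]
force: [-0.4, -0.6, -1.7]
opening: 0.0356
gripper_force: 25.0
t60.12 pos [0.5302 0.1057 0.5284] yaw 0.058 F [-0.4 -0.6 -1.7] open 0.0356 gf 25.0 q [ 0.1  -0.05  1.45 -0.    1.74  0.04]
s17.png 3483.5 [[299, 78], [309, 76], [350, 91], [351, 130], [338, 165], [292, 152]]
s17.png 103.0 [[310, 65], [306, 73], [284, 73], [292, 68]]
t17.png 258.0 [[266, 166], [272, 169], [281, 189], [281, 204], [271, 205]]
-0.008 scene [[[309, 124], [317, 149], [303, 152], [295, 127]], [[307, 71], [317, 98], [301, 101], [291, 74]]]
-0.008 top [[[251, 188], [289, 186], [289, 203], [252, 205]], [[232, 172], [278, 169], [279, 190], [232, 192]]]
0 scene [[[308, 122], [316, 146], [302, 149], [295, 125]], [[306, 68], [316, 95], [300, 98], [291, 71]]]
0 top [[[248, 188], [285,
[... 3537 characters left out ...]
...............................####+----------------------------------
141 ..............................................#####+---------------------------------
144 ..............................................######+--+#######+---------------------
147 .........................................-++..+#####+##########+---------------------
150 .........................................-##+.++#+++###########+---------------------
153 ................................................----+##########+---------------------
156 ..........................................................--+++++#+++++--------------
159 ....................................................................--------+++---+-+
```

It's upright in a firm grip now, with its centre about 6 mm to the +y side of the grip. Carry it back to the channel.

```bash
python3 -m handwheel '[[0.2,-2,0,0,0.8],[0.25,-3.5,0,0,0.8],[0.25,-4,0,0,0.8],[0.25,-4,0,0,0.8],[0.25,-4,0,0,0.8],[0.25,-4,0,0,0.8],[0.25,-3.5,0,0,0.8],[0.2,-2.5,0,0,0.8],[0.15,-1.3,0,0,0.8],[0,0,0,0,0.8]]'
python3 -m handwheel '[[0,0,-3,-0.002,0.8],[0,0,-3,0,0.8],[0,0,-2,0,0.8],[0,0,-1,0,0.8],[0,0,0,0,0.8],[0,0,0,0,0.8]]'
python3 - <<'E'
from h import *
st();s=readout.read_state()["tool_pos"];p=SR.T@(s[:2]-Stt);print(p)
snap("scene","s18.png")
for e in(-.006,0,.006,.012): print(e,box8(sd,p[0],p[1]+e,.018,.04,s[2]-.328,s[2]-.138,'scene'))
x,y,w,h=315,195,62,115
hsv=cv2.cvtColor(cv2.imread('pics/s18.png')[y:y+h,x:x+w],cv2.COLOR_BGR2HSV)
br=cv2.inRange(hsv,(5,70,40),(22,255,255))>0; V=hsv[...,2]
for r in range(0,h,3): print(y+r,''.join('.' if not br[r,c] else ('#' if V[r,c]>150 else ('+' if V[r,c]>105 else '-')) for c in range(0,w)))
E
```

```text
t: 61.48
tool_pos: [0.5507, -0.1832, 0.5279]
orientation: [-2.157, -2.282, 0.001]
force: [0.5, -0.2, -1.7]
opening: 0.0357
gripper_force: 25.0
t: 62.22
tool_pos: [0.5511, -0.1823, 0.4401]
orientation: [2.157, 2.282, 0.001]
force: [0.3, 0.1, -1.7]
opening: 0.0358
gripper_force: 25.0
t62.23 pos [ 0.5511 -0.1823  0.4401] yaw 0.056 F [ 0.3  0.1 -1.7] open 0.0358 gf 25.0 q [-0.41  0.06  1.49  0.    1.58 -0.46]
[ 0.00040531 -0.02325211]
-0.006 [[[341, 235], [351, 264], [337, 268], [327, 238]], [[346, 200], [359, 234], [341, 239], [330, 204]]]
0 [[[340, 232], [350, 262], [336, 266], [327, 236]], [[345, 197], [358, 231], [340, 236], [329, 201]]]
0.006 [[[340, 230], [350, 260], [335, 264], [326, 234]], [[345, 195], [357, 229], [339, 233], [328, 199]]]
0.012 [[[339, 228], [349, 257], [335, 261], [325, 232]], [[344, 192], [356, 226], [339, 231], [327, 196]]]
195 ..............................................................
198 ...--.........................................................
201 ...--.........................................................
204 ...................................
[... 1672 characters left out ...]
--++++++++++++++--............
282 .............................-----+++++++++++++++---..........
285 ..............................-----+++++++++++-----...........
288 ...............................----+++------------............
291 ................................----------------..............
294 ...............#.................-------------................
297 ..............###...............-------------.................
300 ........+++-..................--------------..................
303 ..............................-------------...................
306 ...............................----...........................
309 ..............................................................
```

```bash
python3 -m handwheel '[[0,-0.2,-3,0,0.8],[0,0,-3,0,0.8],[0,0,-2,0,0.8],[0,0,-1.2,0,0.8],[0,0,-0.6,0,0.8],[0,0,0,0,0.8],[0,0,0,0,0.8]]'
python3 -c 'from h import *;st()'
python3 -m handwheel '[[0,0,-0.2,0,0.8],[0,0,-0.2,0,0.8],[0,0,-0.1,0,0.8],[0,0,0,0,0.8]]' 8
python3 -c 'from h import *;st()'
```

```text
t: 63.15
tool_pos: [0.5512, -0.1844, 0.3418]
orientation: [2.157, 2.282, 0.001]
force: [-0.7, 0.6, -1.7]
opening: 0.0359
gripper_force: 25.0
t63.15 pos [ 0.5512 -0.1844  0.3418] yaw 0.056 F [-0.7  0.6 -1.7] open 0.0359 gf 25.0 q [-0.41  0.12  1.62 -0.    1.4  -0.47]
t: 63.65
tool_pos: [0.5509, -0.1844, 0.3366]
orientation: [2.158, 2.282, 0.0]
force: [-2.2, 1.4, 4.5]
opening: 0.0357
gripper_force: 8.0
t63.65 pos [ 0.5509 -0.1844  0.3366] yaw 0.056 F [-2.2  1.4  4.5] open 0.0357 gf 8.0 q [-0.41  0.12  1.62 -0.    1.4  -0.47]
```

Contact came at exactly the expected height (.3366). Release, withdraw and check.

```bash
python3 -m handwheel '[[0,0,0,0,0.5],[0,0,0,0,0.5],[0,0,0,0,0.5],[0,0,2,0,0.5],[0,0,5,0,0.5],[0,0,5,0,0.5],[-3,3,0,0.1,0.3],[-3,4,0,0.1,0.3],[-3,4,0,0.1,0.2],[-3,4,0,0.1,0.2]]' 
python3 -m handwheel '[[0,4,0,0.1,0.1],[0,4,0,0.1,0.1],[0,0,0,0,0.1]]'
python3 - <<'E'
from h import *
st();snap("scene","s19.png");snap("top","t19.png")
brown("s19.png",(290,190,110,130));brown("t19.png",(330,150,140,80))
for y in(-.11,-.016):
  for n in('scene','top'): print(y,n,box8(sd,0,y,.018,.04,.008,.198,n))
for f,(x,y,w,h) in(('s19.png',(320,205,55,104)),('t19.png',(362,168,105,40))):
    hsv=cv2.cvtColor(cv2.imread('pics/'+f)[y:y+h,x:x+w],cv2.COLOR_BGR2HSV)
    br=cv2.inRange(hsv,(5,70,40),(22,255,255))>0; V=hsv[...,2]
    for r in range(0,h,3): print(y+r,''.join('.' if not br[r,c] else ('#' if V[r,c]>150 else ('+' if V[r,c]>105 else '-')) for c in range(0,w)))
for n,f,box in(('top','t19.png',(222,228,80,40)),('scene','s19.png',(248,138,45,60))):
    x,y,w,h=box; g=cv2.imread('pics/'+f)[y:y+h,x:x+w].min(2); m=(g>190).astype(np.uint8)
    for k in cv2.findContours(m,cv2.RETR_EXTERNAL,cv2.CHAIN_APPROX_NONE)[0]:
        if cv2.contourArea(k)>60:
            e=cv2.fitEllipse(k); u=e[0][0]+x,e[0][1]+y; print(n,np.round(u,1),np.round(e[1],1),onz(n,*u,.034).round(4))
E
```

```text
t: 64.9
tool_pos: [0.4297, -0.0332, 0.4574]
orientation: [1.657, 2.667, 0.001]
force: [-0.1, 0.4, 0.5]
opening: 0.074
gripper_force: 0.0
t: 65.28
tool_pos: [0.4305, 0.0477, 0.4575]
orientation: [1.38, 2.82, 0.002]
force: [-0.0, -0.9, -0.1]
opening: 0.0834
gripper_force: 0.0
t65.28 pos [0.4305 0.0477 0.4575] yaw 0.660 F [-0.  -0.9 -0.1] open 0.0834 gf 0.0 q [-0.01 -0.35  1.84  0.    1.65 -0.67]
s19.png 1706.0 [[339, 215], [345, 218], [367, 284], [358, 304], [349, 307], [335, 268], [328, 233], [328, 219]]
t19.png 1628.5 [[460, 176], [460, 192], [452, 196], [414, 202], [373, 202], [380, 180]]
-0.11 scene [[[348, 277], [358, 307], [344, 311], [335, 281]], [[354, 252], [366, 287], [350, 292], [339, 257]]]
-0.11 top [[[408, 189], [439, 188], [441, 202], [409, 203]], [[423, 176], [460, 174], [462, 191], [424, 193]]]
-0.016 scene [[[337, 245], [346, 272], [333, 276], [325, 248]], [[341, 215], [352, 247], [337, 251], [326, 219]]]
-0.016 top [[[371, 191], [402, 190], [403, 204], [372, 205]], [[379, 179], [416, 177], [418, 193], [380, 196]]]
205 .................................................
[... 3104 characters left out ...]
---------------------.-----...............
198 ..........-...---------------------............--------..................................................
201 ..........-----................................------------.--...........................................
204 .........................................................................................................
207 .........................................................................................................
top [300.  247.5] [ 2.1 86.5] [0.4229 0.0448 0.034 ]
top [260.5 233.7] [ 11.6 101.2] [0.4569 0.1433 0.034 ]
scene [283.6 174.4] [17.1 18.6] [0.4616 0.1019 0.034 ]
scene [266.  151.5] [15.6 18.5] [0.4241 0.1922 0.034 ]
```

Both cartons stand upright at stand y = −.110 and −.016 in both views. One roll was knocked to about (.460,.100). I'll stand clear and measure both rolls from both views.

```bash
python3 -m handwheel '[[2,-5,0,-0.15,0],[3,-5,0,-0.15,0],[3,-5,0,-0.15,0],[3,-5,0,-0.154,0],[0,0,0,0,0]]'
cat >> h.py <<'E'
def rolls(f):
    for n in('top','scene'):
        snap(n,n[0]+f); im=cv2.imread('pics/'+n[0]+f)
        x,y,w,h=(205,205,140,70) if n=='top' else (235,135,75,75)
        m=(im[y:y+h,x:x+w].min(2)>185).astype(np.uint8)
        for k in cv2.findContours(m,cv2.RETR_EXTERNAL,cv2.CHAIN_APPROX_NONE)[0]:
            if cv2.contourArea(k)>60:
                e=cv2.fitEllipse(k); u=e[0][0]+x,e[0][1]+y; print(n,np.round(u,1),np.round(e[1],1),onz(n,*u,.034).round(4))
E
python3 -c 'from h import *;st();rolls("20.png")'
```

```text
t: 66.0
tool_pos: [0.5414, -0.1592, 0.4541]
orientation: [-2.171, -2.268, 0.003]
force: [-0.0, 1.1, -0.1]
opening: 0.0937
gripper_force: 0.0
t66.00 pos [ 0.5414 -0.1592  0.4541] yaw 0.043 F [-0.   1.1 -0.1] open 0.0937 gf 0.0 q [-0.38  0.02  1.52 -0.    1.61 -0.42]
top [241.3 248.2] [22.8 23.3] [0.4209 0.1904 0.034 ]
top [337.1 257.5] [ 5.8 53.9] [ 0.3986 -0.0468  0.034 ]
top [332.4 236.6] [ 4.3 35.8] [ 0.4498 -0.0351  0.034 ]
top [277.6 232.2] [22.8 23.3] [0.4605 0.1007 0.034 ]
top [331.8 210.3] [12.6 25.9] [ 0.5153 -0.0339  0.034 ]
scene [283.5 174. ] [15.3 19.5] [0.4614 0.1034 0.034 ]
scene [265.7 151.7] [16.  19.5] [0.4232 0.1917 0.034 ]
```

```bash
python3 -m handwheel '[[-1.6,5.2,0,0.013,0],[-1.6,5.2,0,0,0],[-1.6,5.2,0,0,0],[-1.6,5.2,0,0,0],[-1.6,5.3,0,0,0],[0,0,-5,0,0],[0,0,-5,0,0],[0,0,0,0,0],[0,0,0,0,0]]'
python3 -c 'from h import *;st()'
```

```text
t: 67.22
tool_pos: [0.461, 0.1069, 0.3582]
orientation: [2.146, 2.292, 0.003]
force: [0.2, -0.6, 0.6]
opening: 0.0931
gripper_force: 0.0
t67.22 pos [0.461  0.1069 0.3582] yaw 0.065 F [ 0.2 -0.6  0.6] open 0.0931 gf 0.0 q [ 0.12 -0.19  1.89  0.    1.44  0.05]
```

```bash
python3 -m handwheel '[[0,-0.5,-5,-0.008,0],[0,0,-5,0,0],[0,0,-4,0,0],[0,0,-2.5,0,0],[0,0,0,0,0],[0,0,0,0,0.5],[0,0,0,0,0.5],[0,0,0,0,0.5],[0,0,0,0,0.5]]' 15
python3 -c 'from h import *;st()'
python3 -m handwheel '[[0,0,2,0,0.5],[0,0,5,0,0.5],[0,0,5,0,0.5],[0,0,5,0,0.5],[1.6,-3,0,0,0.5],[1.6,-3,0,0,0.5],[1.6,-3,0,0,0.5],[1.6,-3,0,0,0.5],[1.6,-3,0,0,0.5],[0,0,0,0,0.5]]'
python3 -c 'from h import *;st()'
```

```text
t: 68.35
tool_pos: [0.4611, 0.1018, 0.1914]
orientation: [2.157, 2.283, 0.001]
force: [-1.0, 0.3, 5.5]
opening: 0.0592
gripper_force: 14.9
t68.35 pos [0.4611 0.1018 0.1914] yaw 0.057 F [-1.   0.3  5.5] open 0.0592 gf 14.9 q [0.11 0.01 2.03 0.   1.1  0.05]
t: 69.6
tool_pos: [0.5413, -0.05, 0.3605]
orientation: [-2.16, -2.281, 0.001]
force: [0.6, -0.0, -1.3]
opening: 0.0592
gripper_force: 14.9
t69.60 pos [ 0.5413 -0.05    0.3605] yaw 0.055 F [ 0.6 -0.  -1.3] open 0.0592 gf 14.9 q [-0.19  0.    1.7  -0.    1.44 -0.24]
```

```bash
python3 -m handwheel '[[0.2,0.05,-2,0,0.5],[0,0,-2,0,0.5],[0,0,-2,0,0.5],[0,0,-1,0,0.5],[0,0,-1,0,0.5],[0,0,0,0,0.5]]'
python3 -c 'from h import *;st()'
```

```text
t: 70.35
tool_pos: [0.5426, -0.0477, 0.28]
orientation: [-2.157, -2.283, 0.001]
force: [-0.3, 0.2, -0.2]
opening: 0.0593
gripper_force: 14.9
t70.35 pos [ 0.5426 -0.0477  0.28  ] yaw 0.057 F [-0.3  0.2 -0.2] open 0.0593 gf 14.9 q [-0.18  0.08  1.78  0.    1.29 -0.24]
```

The roll is on the spindle with no contact force. Lower it and release.

```bash
python3 -m handwheel '[[0,-0.05,-1.5,0,0.5],[0,0,-1.5,0,0.5],[0,0,-1.5,0,0.5],[0,0,-1.5,0,0.5],[0,0,-0.7,0,0.5],[0,0,0,0,0.5]]'
python3 -c 'from h import *;st()'
python3 -m handwheel '[[0,0,0,0,0.2],[0,0,0,0,0.2],[0,0,0,0,0.2],[0,0,2,0,0.2],[0,0,5,0,0.1],[0,0,5,0,0],[0,0,5,0,0],[-2.4,4,0,0,0],[-2.4,5,0,0,0],[-2.4,5,0,0,0]]'
python3 -m handwheel '[[-2.4,5,0,0,0],[-2.4,5,0,0,0],[0,0,0,0,0],[0,0,0,0,0]]'
python3 - <<'E'
from h import *
st();rolls("21.png")
for n in('top','scene'):
    im=cv2.imread('pics/'+n[0]+'21.png'); c=proj(n,[.5433,-.0495,.042]); x,y=int(c[0])-22,int(c[1])-22
    print(n,'expected',c.round(1))
    g=im[y:y+44,x:x+44].min(2)
    for r in range(0,44,2): print(y+r,''.join('#' if v>215 else '+' if v>150 else '-' if v>90 else '.' for v in g[r]))
    print(x)
E
```

```text
t: 71.1
tool_pos: [0.5426, -0.0483, 0.2129]
orientation: [-2.156, -2.283, 0.001]
force: [-1.4, -0.7, -0.6]
opening: 0.0586
gripper_force: 14.9
t71.10 pos [ 0.5426 -0.0483  0.2129] yaw 0.057 F [-1.4 -0.7 -0.6] open 0.0586 gf 14.9 q [-0.18  0.16  1.82 -0.    1.16 -0.24]
t: 72.35
tool_pos: [0.47, 0.0928, 0.3842]
orientation: [2.158, 2.282, 0.002]
force: [1.6, 0.8, 0.7]
opening: 0.0931
gripper_force: 0.0
t: 72.85
tool_pos: [0.4229, 0.1916, 0.384]
orientation: [2.155, 2.284, 0.0]
force: [0.6, -0.9, -0.3]
opening: 0.093
gripper_force: 0.0
t72.85 pos [0.4229 0.1916 0.384 ] yaw 0.058 F [ 0.6 -0.9 -0.3] open 0.0930 gf 0.0 q [ 0.32 -0.24  1.88 -0.    1.5   0.26]
top [240.1 248. ] [20.  23.8] [0.4215 0.1935 0.034 ]
top [332.5 237.3] [ 4.3 40. ] [ 0.448  -0.0356  0.034 ]
top [331.7 210.1] [13.1 25. ] [ 0.5157 -0.0337  0.034 ]
scene [265.8 150.8] [13.6 20.1] [0.4239 0.1949 0.034 ]
top expected [338.1 198.7]
176 ..........................................--
178 ............................................
180 ............................................
182 .........................................
[... 1300 characters left out ...]
-.........
207 .....-+++--+#########+-..-########+.........
209 .....-++++-+#########+-..-########+-........
211 .....------+#######+--....-+#######+........
213 ..--....---+#######+-.....--########-.......
215 .----.....--+######+-.....--+#######+-......
217 -++-....----+########+++++++++#+++----..--..
219 -.......-+##+++#############---------.......
221 ........-+###+--+##########+---------.......
223 .........-+###++---++++++++-..-------.......
225 ..........+#####++---------....-------......
227 ..........-+#######++------....---------..--
229 ...........+###########+++-.....---------.-.
231 ...........-+#############+-....----------..
233 ............-#############+-......---------.
300
```

Roll 1 is seated: the ring is centred at top (338,199), as expected for z = .042. Now the second roll.

```bash
python3 -m handwheel '[[-0.1,-0.05,-5,0,0],[0,0,-5,0,0],[0,0,-5,0,0],[0,0,-3,0,0],[0,0,-1,0,0],[0,0,0,0,0.5],[0,0,0,0,0.5],[0,0,0,0,0.5],[0,0,0,0,0.5]]' 15
python3 -c 'from h import *;st()'
python3 -m handwheel '[[0,0,2,0,0.5],[0,0,5,0,0.5],[0,0,5,0,0.5],[0,0,5,0,0.5],[1,-4,0,0,0.5],[2,-4,0,0,0.5],[2,-4,0,0,0.5],[2,-4,0,0,0.5],[2,-4,0,0,0.5],[2.2,-4.1,0,0,0.5]]'
python3 -m handwheel '[[1,0,0,0,0.5],[0,0,0,0,0.5]]'
python3 -c 'from h import *;st()'
```

```text
t: 74.08
tool_pos: [0.4223, 0.1914, 0.1948]
orientation: [2.157, 2.283, 0.003]
force: [-1.3, -1.1, 4.7]
opening: 0.0602
gripper_force: 15.0
t74.08 pos [0.4223 0.1914 0.1948] yaw 0.057 F [-1.3 -1.1  4.7] open 0.0602 gf 15.0 q [ 0.31 -0.02  2.05  0.    1.11  0.26]
t: 75.32
tool_pos: [0.5343, -0.0511, 0.3641]
orientation: [2.157, 2.284, 0.001]
force: [0.1, 0.3, -0.0]
opening: 0.0601
gripper_force: 15.0
t: 75.58
tool_pos: [0.544, -0.0495, 0.3636]
orientation: [-2.157, -2.283, -0.0]
force: [-0.7, 0.1, -1.4]
opening: 0.0604
gripper_force: 15.0
t75.58 pos [ 0.544  -0.0495  0.3636] yaw 0.057 F [-0.7  0.1 -1.4] open 0.0604 gf 15.0 q [-0.18  0.01  1.69  0.    1.44 -0.24]
```

```bash
python3 -m handwheel '[[-0.05,0,-3,0,0.5],[0,0,-2,0,0.5],[0,0,-1.5,0,0.5],[0,0,-1.5,0,0.5],[0,0,-1.5,0,0.5],[0,0,0,0,0.5]]'
python3 -c 'from h import *;st()'
python3 -m handwheel '[[0,0,-1.5,0,0.5],[0,0,-1,0,0.5],[0,0,0,0,0.5],[0,0,0,0,0.5]]'
python3 -c 'from h import *;st()'
```

```text
t: 76.32
tool_pos: [0.5428, -0.0497, 0.2672]
orientation: [-2.156, -2.282, 0.002]
force: [0.2, 0.8, -0.3]
opening: 0.0602
gripper_force: 15.0
t76.33 pos [ 0.5428 -0.0497  0.2672] yaw 0.057 F [ 0.2  0.8 -0.3] open 0.0602 gf 15.0 q [-0.19  0.09  1.79  0.    1.26 -0.24]
t: 76.82
tool_pos: [0.5434, -0.0498, 0.2439]
orientation: [2.157, 2.284, 0.0]
force: [-0.1, -0.4, -0.5]
opening: 0.0602
gripper_force: 15.0
t76.83 pos [ 0.5434 -0.0498  0.2439] yaw 0.057 F [-0.1 -0.4 -0.5] open 0.0602 gf 15.0 q [-0.19  0.12  1.8   0.    1.22 -0.24]
```

```bash
python3 -m handwheel '[[0,0,-0.5,0,0.5],[0,0,0,0,0.4],[0,0,0,0,0.2],[0,0,0,0,0.2],[0,0,0,0,0.2],[0,0,2,0,0.2],[0,0,5,0,0.1],[0,0,5,0,0],[0,0,5,0,0],[-2.4,4,2,0,0]]'
python3 -m handwheel '[[-2.4,5,2,0,0],[-2.4,5,2,0,0],[-2.4,5,0,0,0],[0,5,0,0,0],[0,5,0,0,0],[0,0,0,0,0],[0,0,0,0,0]]'
python3 - <<'E'
from h import *
st()
for n in('top','scene'):
    snap(n,n[0]+'22.png')
    im=cv2.imread('pics/'+n[0]+'22.png'); print(n,'z.042',proj(n,[.5433,-.0495,.042]).round(1),'z.076',proj(n,[.5433,-.0495,.076]).round(1))
    c=proj(n,[.5433,-.0495,.076]); x,y=int(c[0])-22,int(c[1])-22
    g=im[y:y+44,x:x+44].min(2)
    for r in range(0,44,2): print(y+r,''.join('#' if v>215 else '+' if v>150 else '-' if v>90 else '.' for v in g[r]))
    print(x)
brown("s22.png",(290,190,110,130));brown("t22.png",(330,150,140,80))
E
```

```text
t: 78.08
tool_pos: [0.5202, -0.011, 0.4329]
orientation: [2.157, 2.277, 0.005]
force: [0.0, 0.5, -0.4]
opening: 0.0927
gripper_force: 0.0
t: 78.95
tool_pos: [0.4473, 0.24, 0.4686]
orientation: [2.156, 2.284, -0.001]
force: [0.1, -0.3, 0.4]
opening: 0.0928
gripper_force: 0.0
t78.95 pos [0.4473 0.24   0.4686] yaw 0.058 F [ 0.1 -0.3  0.4] open 0.0928 gf 0.0 q [ 0.39 -0.14  1.64 -0.    1.64  0.33]
top z.042 [338.1 198.7] z.076 [338.3 196.9]
174 ............................................
176 ..........................................--
178 ............................................
180 ............................................
182 ............................................
184 ......................................------
186 ....-----++++###############++-++###########
188 ...+###########################+--+#########
190 ...+#############################+---#######
192 ...+#################+--+#########+--+######
194 ...+##############+-......-+#######+--######
196 ...+##############-.--+#+..-+######+--+#####
198 ...+##############-..---...-#######+--+#####
200 ...-##############
[... 1062 characters left out ...]
....--+----+######++-....-+#######-........
212 ....-..----++#########++++########++-.......
214 ..--....-.-++-+##################+++-.......
216 -+--.....---+---+##############+-----...-...
218 ----....-++++-------++++++++----------.----.
220 ........-+###+--------------.--------.......
222 .........+####+------------...-------.......
224 .........-+####+-----------...--------......
226 ..........+######++--------....--------....-
228 ..........-+########++-----.....---------..-
300
s22.png 1694.5 [[340, 215], [345, 218], [367, 284], [358, 304], [353, 306], [346, 304], [335, 268], [329, 234], [329, 220]]
t22.png 1628.5 [[460, 176], [460, 192], [452, 196], [414, 202], [373, 204], [380, 180]]
```

Both rolls are stacked at the right height (ring at scene (323,208), which matches z = .076) and both cartons are upright. Hand in.

```bash
python3 -c 'from h import *;print(job.close_job())'
```

```text
the job is handed in; nothing more can be done
None
```

I handed the job in at about 79 s: both feet are swung out, carton_0 and carton_1 stand upright in the channel (carton_2 was absent), and both rolls are stacked on the spindle; the last pictures agree with this, but hand-in returned no verdict.

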